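Put carved rosettes away in the airing box

ROBOT

A 6-joint arm with a two-finger parallel gripper is mounted at the origin on the work surface. World frame = base frame: x ahead of the robot, y to its left, z up, the work surface at z = 0. Lengths are in mm, angles in rad, forces in N, time in s.
With the tool pointing down it reaches from about 400 to 925 mm from the base axis. Payload 12.5 kg.
Tool frame: the origin (TCP) lies at the very end of the fingers, on their centre line; the grasp point (between the pads) lies 19 mm behind it; y points along the fingers, z is the direction in which the jaws open and shut, and the axes are right-handed (so a half turn about y gives the same grasp; the last joint's range is limited). The gripper opens to 95 mm and grips with 3 to 60 N. Pads are 20 mm wide; open, the fingers measure 119 mm over their backs; the gripper's body (75 mm by 180 mm) begins 59 mm behind the grasp point.
Start: joints at [1.206, 0.491, 1.559, -0, 1.092, -0.106], TCP at [159.932, 604.209, 214.661] pointing down, gripper open.
Joint ranges: [-3.1, 3.1], [-0.84, 2.19], [0.05, 2.79], [-1.13, 4.28], [0.06, 2.93], [-2.69, 2.69]. Speed limits (rad/s): [2.22, 2.22, 2.79, 3.14, 3.14, 3.14].

INTERFACE

Orientations are given as [roll, pitch, yaw] about the fixed x, y, z axes, in that order (R = Rz(yaw) Ry(pitch) Rx(roll)).
In Python, from cell import env, optics gives the robot as it stands.
- The arm moves only by the tool drive_tool, never from a script. Its argument "steps" is a list of rows, each an object with "slide": the shift along the tool's x, y, z in m, a list of three; "dr": the turn, a rotation vector about the tool's x, y, z in rad, a list of three; "fingers": the finger opening in m, from 0 to 0.0951. A call has 1 to 5 rows; each row is the pose to reach, as a shift and turn from the pose commanded when the call began, along the tool's axes at that moment; what a row does not reach only later rows make up. A row lasts 1/12 s, in which the tool goes at most 41.7 mm and 7.16 degrees, less where a joint would pass 70% of its speed; a pose out of reach is approached as far as the arm can. A call with a gripper value outside its range is refused whole. The fingers move at their own pace and stop on an object; the grip force is fixed at half the most. Time passes only in rows, so rows that repeat a pose let the fingers close. It gives the time, the measured TCP pose, the force and the opening at its end, in the units of the state.
- env.state(): the state, without advancing time (a new reading comes with each control period).
- optics.read_camera(name): name is "scene" or "top" or "wrist"; returns the picture (384x512x3 uint8, red, green, blue); there is no depth.
- optics.camera_model(name): a dict with "mtx" (3x3 intrinsics, pixels), "R" (3x3) and "t" (3): a world point X has camera coordinates R X + t. Camera axes: x right, y down, z forward; pixel columns grow to the right and rows downward; lengths in mm; the calibration is good to about 2 mm. The wrist camera is an equidistant fisheye: a pixel r from the principal point sees the ray r / f radians off the axis. A picture is of the moment at which its call begins: read the wrist's pose just before it. camera_model takes no time and is no camera call; for the wrist camera it gives the pose at the moment of the call.
- env.job_done(): hands the job in, once; it reports no verdict.
The state is a dict: "t": time; "joints": joint angles; "qvel": joint speeds; "tau": joint torques, N m; "eef_pos": TCP position; "tcp_rot": TCP orientation; "ft_force": force on the tool from outside, world axes, zero at the start; "moment": the same for the moment, N m; "opening": opening from 0.0 (shut) to 1.0 (fully open).
Only numpy, scipy, OpenCV 4.12 (cv2) and the standard library are available. Lean on these libraries where they do the work, as an engineer would, in place of code of your own. Each camera call takes 0.05 s, during which the arm holds its last target.

TASK

Put the carved rosettes away to season: swing the lid of the airing box open gently until it rests on its back stop, lift the loose cover board right off its pins and set it aside clear of the box, then lay every small round rosette on the bench flat in the box, carved face up, one to a pocket. Then seat the cover board back over both pins, fully down on its rests, and lower the lid gently until it is shut, never letting it drop or bang at either end. Leave the square offcut where it lies.

Things in the scene. Friction and masses are not known exactly. Their poses are not given: they have to be found in the camera images.
- housing: the airing box, fixed: a wooden tray 236 mm (its x) by 210 mm (its y, -100 to +110), floor 12 mm above the bench. Origin at bench level under the middle of its 2 by 2 pockets. Lid hinged along the +y side, handle on the -y side. Corner posts 14 mm square at x +-111 mm: up to z 92 mm at y -92, z 104 mm at y +106. Two plain 14 mm rests at (0, +-88) mm, up to z 46 mm
- pin0 (a point): top of the steel pin at (-90, 0) mm in the box frame, 70 mm above the bench. The pin is 10 mm thick, its last 10 mm tapered to 4 mm; below z 46 mm it has a 26 mm thick collar that carries the board
- pin1 (a point): the same for the pin at (+90, 0) mm
- pocket0 (a point): centre of the floor of the pocket at (-38, -38) mm in the box frame, 12 mm above the bench. Pockets are 70 mm square inside, parted and bordered by strips 6 mm wide that rise 6 mm above the floor
- pocket1 (a point): the same for the pocket at (+38, -38) mm
- pocket2 (a point): the same for the pocket at (-38, +38) mm
- pocket3 (a point): the same for the pocket at (+38, +38) mm
- lid (a joint): angle of the hinged lid about an axis along the box's x: 0 shut (level), 1.85 fully open, leaning back on its stop past upright. Lightly damped; let go, it drops shut from below about 1.57, and leans back onto its stop from above. The lid is a wooden frame 240 by 200 mm, 12 mm thick, with a clear pane.
- lid_hinge (a point): the middle of the lid's hinge line, 98 mm above the bench, at (0, 106, 98) mm in the box frame; its axes turn with the lid
- lid_handle (a point): the middle of the lid's handle: a round steel bar 10 mm thick and 120 mm long (two arms 10 mm wide at its ends), parallel to the hinge, 250 mm from the hinge axis and in the lid's plane, 44 mm clear of the lid's free edge; with the lid shut it is 98 mm above the bench
- board: the loose plywood cover board, 205 (its x) by 186 (its y) by 10 mm, 0.28 kg, origin at the centre of its underside. Two 18 mm holes at (+-90, 0) mm go over the pins. Mid-top a wooden grip 70 mm long (along x), 20 wide, 26 high. Seated, its underside lies on collars and rests 46 mm above the bench, centred on the box; either way round
- rosette0: a carved rosette, a round pale wooden disc 46 mm in diameter and 24 mm thick (about 26 mm over the petals carved on its top), origin at the centre of its underside, z towards the carved face. Two to four of the four are present.
- rosette1: a carved rosette, a round pale wooden disc 46 mm in diameter and 24 mm thick (about 26 mm over the petals carved on its top), origin at the centre of its underside, z towards the carved face. Two to four of the four are present.
- rosette2: a carved rosette, a round pale wooden disc 46 mm in diameter and 24 mm thick (about 26 mm over the petals carved on its top), origin at the centre of its underside, z towards the carved face. Two to four of the four are present.
- rosette3: a carved rosette, a round pale wooden disc 46 mm in diameter and 24 mm thick (about 26 mm over the petals carved on its top), origin at the centre of its underside, z towards the carved face. Two to four of the four are present.
- offcut: a plain square offcut of wood, 36 by 36 by 22 mm, origin at the centre of its underside, lying among the rosettes; not part of the job
There are look-alikes about, which are no part of the job. What is shaped like the rosette1 but yellow is not meant. What is shaped like the rosette2 but pink is not meant.

How it is judged (in metres and radians):
On the way, in this order (a step that is already met when the one before it is completed fails the run):
1. the lid is open on its back stop (value of joint lid above 1.78 rad), for 0.3 s.
2. the cover board is off its pins and set down clear of the box (horizontal distance between board and housing above 0.12 m and height (world z) of board below 0.03 m and linear speed of board below 0.03 m/s and contact force between the fingers and board below 0.1 N), for 0.2 s.
3. every rosette lies flat, carved face up, in a pocket of the box, the lid still open (z of rosette0 in the frame of housing between 0.008 and 0.016 m and angle between each of rosette0, rosette1, rosette2, rosette3's own z axis and vertical below 0.12 rad and linear speed of each of rosette0, rosette1, rosette2, rosette3 below 0.03 m/s and x of rosette0 in the frame of housing between -0.072 and 0.072 m and y of rosette0 in the frame of housing between -0.072 and 0.072 m and z of rosette1 in the frame of housing between 0.008 and 0.016 m and x of rosette1 in the frame of housing between -0.072 and 0.072 m and y of rosette1 in the frame of housing between -0.072 and 0.072 m and z of rosette2 in the frame of housing between 0.008 and 0.016 m and x of rosette2 in the frame of housing between -0.072 and 0.072 m and y of rosette2 in the frame of housing between -0.072 and 0.072 m and z of rosette3 in the frame of housing between 0.008 and 0.016 m and x of rosette3 in the frame of housing between -0.072 and 0.072 m and y of rosette3 in the frame of housing between -0.072 and 0.072 m and value of joint lid above 1.6 rad), for 0.2 s.
4. the cover board is seated over both pins on its rests, the rosettes under it (all of step 3 and horizontal distance between board and housing below 0.008 m and z of board in the frame of housing between 0.043 and 0.0495 m and angle between the x axis of board and the x axis of housing, either way round below 0.08 rad and angle between board's own z axis and vertical below 0.05 rad), for 0.2 s.
5. the lid is shut (value of joint lid below 0.04 rad), for 0.2 s.
At the end, for the whole second after the job is handed in: Lid shut (below 0.04 rad); board on both pins (within 8 mm of centre, 0.08 rad of square, underside 43 to 49.5 mm above the bench, level); every present rosette flat (0.12 rad), carved face up, at rest on the tray floor (underside 8 to 16 mm up) in a pocket (z of rosette0 in the frame of housing between 0.008 and 0.016 m and angle between each of rosette0, rosette1, rosette2, rosette3's own z axis and vertical below 0.12 rad and linear speed of each of rosette0, rosette1, rosette2, rosette3 below 0.03 m/s and x of rosette0 in the frame of housing between -0.072 and 0.072 m and y of rosette0 in the frame of housing between -0.072 and 0.072 m and z of rosette1 in the frame of housing between 0.008 and 0.016 m and x of rosette1 in the frame of housing between -0.072 and 0.072 m and y of rosette1 in the frame of housing between -0.072 and 0.072 m and z of rosette2 in the frame of housing between 0.008 and 0.016 m and x of rosette2 in the frame of housing between -0.072 and 0.072 m and y of rosette2 in the frame of housing between -0.072 and 0.072 m and z of rosette3 in the frame of housing between 0.008 and 0.016 m and x of rosette3 in the frame of housing between -0.072 and 0.072 m and y of rosette3 in the frame of housing between -0.072 and 0.072 m and horizontal distance between board and housing below 0.008 m and z of board in the frame of housing between 0.043 and 0.0495 m and angle between the x axis of board and the x axis of housing, either way round below 0.08 rad and angle between board's own z axis and vertical below 0.05 rad and value of joint lid below 0.04 rad); the robot touches nothing.
It fails at once if the lid drops shut: it comes within 0.15 rad of shut faster than 1.5 rad/s (value of joint lid below 0.15 rad and velocity of joint lid below -1.5 rad/s).
It fails at once if the lid bangs on its back stop: it comes within 0.1 rad of it faster than 0.9 rad/s (value of joint lid above 1.75 rad and velocity of joint lid above 0.9 rad/s).
It fails at once if the offcut is moved more than 60 mm (distance of offcut from where it was at the start of the episode above 0.06 m).
Of rosette0, rosette1, rosette2, rosette3 only 2 to 4 are there at a start; the rules pass over those that are not, and their reading is None.
At some moment in a run one of rosette0, rosette1, rosette2, rosette3 may be knocked a few centimetres aside while the robot is not near it.
It also fails if it takes over 210 s, if anything falls off the work surface, if the arm or the gripper's body presses on something with over 40 N, if the wrist force passes 120 N, or if a joint passes its speed limit or range.

## Working session

There is one attempt and no reset: what is moved stays moved. The work goes in short steps, Python scripts to look and compute and a tool call to move; the robot and the scene stay as the last step left them, time stands still between calls to the robot, and variables do not carry over. Pictures are saved under pics/ and viewed, and the job is handed in when it is done.

Besides the shell and the picture viewer there is one more tool, called after "Call:" by a JSON object that holds its "method" and its "body", one argument or row to a line. drive_tool: Moves the arm, as the interface text tells. Its arguments: {"type":"object","properties":{"steps":{"type":"array","items":{"type":"object","properties":{"slide":{"type":"array","items":{"type":"number"}},"dr":{"type":"array","items":{"type":"number"}},"fingers":{"type":"number"}}}}},"required":["steps"]}

```bash
ls; mkdir -p pics
python3 - <<'E'
from cell import env, optics
import cv2
print(env.state())
for n in ["scene","top","wrist"]:
    m=optics.camera_model(n); print(n,m)
    im=optics.read_camera(n); cv2.imwrite(f"pics/a_{n}.png",im[:,:,::-1])
E
```

```text
pics
{'t': 0.0, 'joints': array([ 1.20641212e+00,  4.91566286e-01,  1.55944927e+00, -1.21567416e-05,
        1.09172591e+00, -1.05562688e-01]), 'qvel': array([ 8.63889955e-04,  4.88018482e-04, -2.28089687e-05, -1.47150172e-03,
       -1.91722063e-04,  2.84894730e-04]), 'tau': array([ 3.51937015e-03, -6.12650299e+01, -2.58178890e+01,  6.94908598e-02,
        4.81867057e-02, -6.27819281e-05]), 'eef_pos': array([159.83177157, 603.95771813, 214.05764009]), 'tcp_rot': array([-1.57193989e+00,  1.10325422e-04, -2.58815970e-01]), 'ft_force': array([ 0.54626323,  0.72946072, -0.86483167]), 'moment': array([-0.02063216,  0.05292814, -0.03156961]), 'opening': 1.000699007718206}
scene {'mtx': array([[405.50391414,   0.        , 255.44443871],
       [  0.        , 405.50391414, 192.09008581],
       [  0.        ,   0.        ,   1.        ]]), 'R': array([[ 0.34901296,  0.93707247,  0.00922724],
       [ 0.67346757, -0.24396208, -0.69779935],
       [-0.65163747,  0.24975526, -0.71623385]]), 't': array([-140.29082633, -308.9375022 , 1503.81430631])}
top {'mtx': array([[478.88617611,   0.        , 261.90882277],
       [  0.        , 478.88617611, 189.90561673],
       [  0.        ,   0.        ,   1.        ]]), 'R': array([[ 0.01675045, -0.99984241, -0.00588064],
       [-0.99072786, -0.0158041 , -0.13493899],
       [ 0.13482478,  0.00808641, -0.99083646]]), 't': array([ -58.44854966,  524.56691256, 1277.42401506])}
wrist {'mtx': array([[297.31863964,   0.        , 249.49958607],
       [  0.        , 297.31863964, 189.98306958],
       [  0.        ,   0.        ,   1.        ]]), 'R': array([[ 0.25705582,  0.9663957 , -0.00128678],
       [ 0.93497228, -0.24836013,  0.25326682],
       [ 0.24443639, -0.06630681, -0.96739561]]), 't': array([-623.49623186,  -29.60455217,  391.01338759])}
```

View pics/a_scene.png

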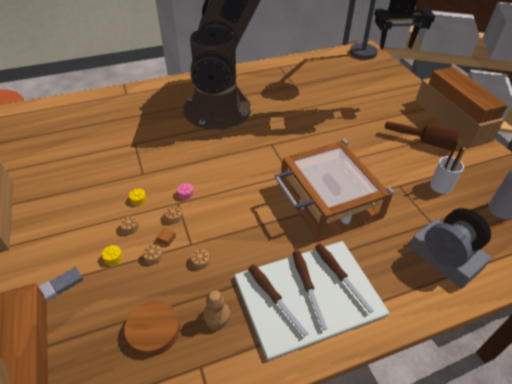

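View pics/a_top.png

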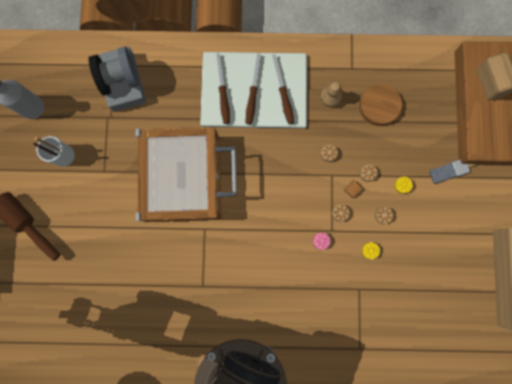

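View pics/a_wrist.png

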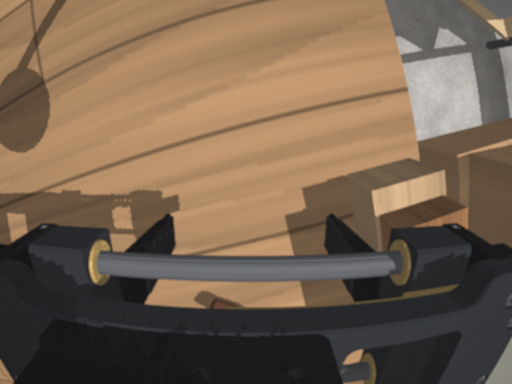

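```bash
cat > h.py <<'E'
from cell import env, optics
import numpy as np, cv2
def snap(n,f):
    m=optics.camera_model(n); im=optics.read_camera(n); cv2.imwrite(f"pics/{f}.png",im[:,:,::-1]); return im,m
def ray(m,uv,fish=False):
    K=m['mtx'];x=(uv[0]-K[0,2])/K[0,0];y=(uv[1]-K[1,2])/K[1,1]
    if fish:
        r=np.hypot(x,y);d=np.array([np.sin(r)*x/r,np.sin(r)*y/r,np.cos(r)])
    else: d=np.array([x,y,1.]);d/=np.linalg.norm(d)
    return -m['R'].T@m['t'], m['R'].T@d
def onz(m,uv,z,fish=False):
    c,d=ray(m,uv,fish);return c+d*(z-c[2])/d[2]
def tri(rs):
    A=np.zeros((3,3));b=np.zeros(3)
    for c,d in rs:
        P=np.eye(3)-np.outer(d,d);A+=P;b+=P@c
    X=np.linalg.solve(A,b);return X,[np.linalg.norm((np.eye(3)-np.outer(d,d))@(X-c)) for c,d in rs]
def proj(m,X,fish=False):
    p=m['R']@np.asarray(X,float)+m['t'];K=m['mtx']
    if fish:
        r=np.hypot(p[0],p[1]);th=np.arctan2(r,p[2]);q=p[:2]/r*th
    else: q=p[:2]/p[2]
    return q*K[0,0]+K[:2,2]
def st():
    s=env.state();print('t %.2f'%s['t'],'p',s['eef_pos'].round(1),'r',s['tcp_rot'].round(3),'F',s['ft_force'].round(1),'o %.3f'%s['opening']);return s
E
python3 - <<'E'
import cv2
for n,(x0,y0,x1,y1) in {"top":(120,115,420,265),"scene":(90,130,410,280)}.items():
    im=cv2.imread(f"pics/a_{n}.png")[y0:y1,x0:x1]
    cv2.imwrite(f"pics/a_{n}z.png",cv2.resize(im,None,fx=2.5,fy=2.5,interpolation=cv2.INTER_CUBIC))
E
```

```text
(no output)
```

View pics/a_topz.png

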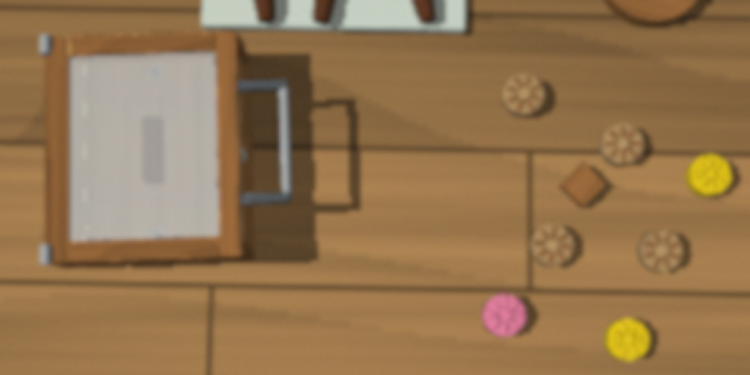

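View pics/a_scenez.png

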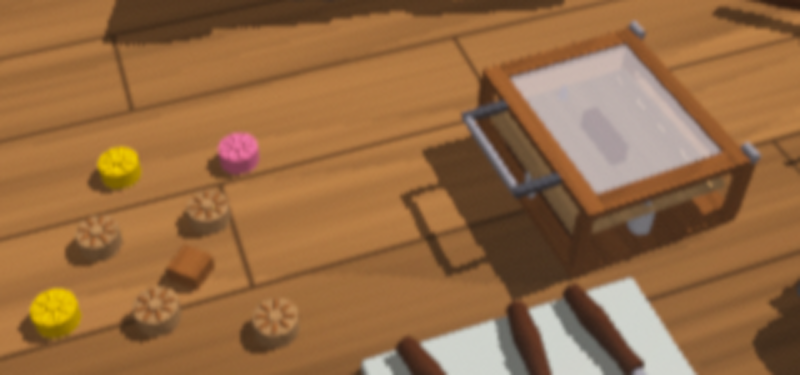

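Run:
```python
from h import *
t=optics.camera_model('top');s=optics.camera_model('scene')
T=lambda p:(p[0]/2.5+120-.3,p[1]/2.5+115-.3)
S=lambda p:(p[0]/2.5+90-.3,p[1]/2.5+130-.3)
for n,a,b in [('h-',(289,200),(468,118)),('h+',(288,82),(520,190)),('l-',(242,260),(487,72)),('l+',(238,32),(592,213)),('b+',(50,40),(747,160)),('b-',(50,260),(632,35))]:
    X,e=tri([ray(t,T(a)),ray(s,S(b))]);print(n,X.round(1),np.round(e,1), onz(t,T(a),104 if n[0] in'lb' else 103).round(1))
# rosettes/offcut by colour: blobs
for n,m,z in (('top',t,25),('scene',s,25)):
    im=cv2.imread(f'pics/a_{n}.png');hsv=cv2.cvtColor(im,cv2.COLOR_BGR2HSV)
for n,a,b in [('r0',(524,94),(275,318)),('r1',(624,143),(156,308)),('r2',(553,244),(208,208)),('r3',(662,249),(98,237)),('off',(585,185),(192,262)),('pink',(505,315),(239,147)),('y1',(710,174),(55,308)),('y2',(629,339),(120,161))]:
    X,e=tri([ray(t,T(a)),ray(s,S(b))]);print(n,X.round(1),np.round(e,1), onz(t,T(a),25).round(1),onz(s,S(b),25).round(1))
```

```text
h- [504.3  21.2  96. ] [2.4 2.4] [502.6  18.4 103. ]
h+ [628.4  25.3 105.2] [3.1 3.1] [627.7  22.5 103. ]
l- [441.2  69.6  96.6] [3.7 3.7] [439.4  65.3 104. ]
l+ [681.5  79.3 106. ] [3. 3.] [680.7  76.7 104. ]
b+ [668.7 274.4 101.1] [2. 2.] [669.  275.5 104. ]
b- [436.7 265.7  94.2] [0.4 0.4] [436.1 263.5 104. ]
r0 [ 636.5 -236.4   21.9] [0.1 0.1] [ 635.8 -236.1   25. ] [ 638.7 -236.7   25. ]
r1 [ 582.8 -346.6   21.3] [1. 1.] [ 582.  -346.8   25. ] [ 586.1 -345.6   25. ]
r2 [ 468.7 -267.8   21.2] [0.2 0.2] [ 468.3 -267.5   25. ] [ 472.3 -267.8   25. ]
r3 [ 465.6 -388.    17.3] [0.7 0.7] [ 464.8 -386.8   25. ] [ 472.9 -386.7   25. ]
off [ 535.4 -301.8   19.8] [2.3 2.3] [ 534.3 -303.1   25. ] [ 540.5 -299.7   25. ]
pink [ 390.2 -214.3   23.7] [0.7 0.7] [ 389.9 -214.8   25. ] [ 391.7 -213.8   25. ]
y1 [ 549.2 -441.4   22.5] [0.5 0.5] [ 548.7 -441.2   25. ] [ 551.4 -440.5   25. ]
y2 [ 366.5 -348.1   24.5] [1.3 1.3] [ 366.3 -349.3   25. ] [ 367.5 -346.8   25. ]
```

```bash
cat >> h.py <<'E'
from scipy.spatial.transform import Rotation as Ro
def go(p,yaw=0.042,tilt=0.0):
    s=st();R=Ro.from_euler('xyz',s['tcp_rot']);T=Ro.from_euler('xyz',[-np.pi/2+tilt,0,yaw])
    print('slide',(R.inv().apply(np.array(p)-s['eef_pos'])/1000).round(4).tolist(),'dr',(R.inv()*T).as_rotvec().round(4).tolist())
E
python3 -c "
from h import *
go([566,21,210])"
```

```text
t 0.15 p [159.9 604.  214.2] r [-1.572  0.    -0.259] F [-0.   0.3  0.2] o 1.003
slide [0.5418, 0.0045, -0.4597] dr [0.0008, -0.3008, -0.0002]
```

Call:
{"method": "drive_tool", "body": {
  "steps": [
    {"slide": [0.542,0.004,-0.46],"dr": [0,-0.301,0]},
    {"slide": [0.542,0.004,-0.46],"dr": [0,-0.301,0]},
    {"slide": [0.542,0.004,-0.46],"dr": [0,-0.301,0]},
    {"slide": [0.542,0.004,-0.46],"dr": [0,-0.301,0]},
    {"slide": [0.542,0.004,-0.46],"dr": [0,-0.301,0]}
  ]
}}

```text
invalid input
```

```bash
python3 -c "
from h import *
go([566,21,210])"
```

```text
t 0.15 p [159.9 604.  214.2] r [-1.572  0.    -0.259] F [-0.   0.3  0.2] o 1.003
slide [0.5418, 0.0045, -0.4597] dr [0.0008, -0.3008, -0.0002]
```

Perhaps the fingers value is required in each row.

Call:
{"method": "drive_tool", "body": {
  "steps": [
    {"slide": [0.542,0.004,-0.46],"dr": [0,-0.301,0],"fingers": 0.095},
    {"slide": [0.542,0.004,-0.46],"dr": [0,-0.301,0],"fingers": 0.095},
    {"slide": [0.542,0.004,-0.46],"dr": [0,-0.301,0],"fingers": 0.095},
    {"slide": [0.542,0.004,-0.46],"dr": [0,-0.301,0],"fingers": 0.095},
    {"slide": [0.542,0.004,-0.46],"dr": [0,-0.301,0],"fingers": 0.095}
  ]
}}

```text
t: 0.57
eef_pos: [279.0, 432.3, 213.3]
tcp_rot: [-1.571, 0.0, 0.043]
ft_force: [1.2, -0.1, 1.1]
opening: 0.997
```

```bash
python3 -c "
from h import *
go([566,21,210])"
```

```text
t 0.57 p [279.  432.3 213.3] r [-1.571  0.     0.043] F [ 1.2 -0.1  1.1] o 0.997
slide [0.269, 0.0034, -0.4233] dr [0.0001, 0.0012, -0.0001]
```

Call:
{"method": "drive_tool", "body": {
  "steps": [
    {"slide": [0.269,0.003,-0.423],"dr": [0,0,0],"fingers": 0.046},
    {"slide": [0.269,0.003,-0.423],"dr": [0,0,0],"fingers": 0.046},
    {"slide": [0.269,0.003,-0.423],"dr": [0,0,0],"fingers": 0.046},
    {"slide": [0.269,0.003,-0.423],"dr": [0,0,0],"fingers": 0.046},
    {"slide": [0.269,0.003,-0.423],"dr": [0,0,0],"fingers": 0.046}
  ]
}}

```text
t: 0.98
eef_pos: [398.3, 261.2, 212.3]
tcp_rot: [-1.571, -0.0, 0.042]
ft_force: [-0.2, 0.2, 0.2]
opening: 0.702
```

```bash
python3 -c "
from h import *
go([566,21,210])"
```

```text
t 0.98 p [398.3 261.2 212.3] r [-1.571 -0.     0.042] F [-0.2  0.2  0.2] o 0.702
slide [0.1574, 0.0023, -0.2471] dr [-0.0001, 0.0004, 0.0002]
```

Call:
{"method": "drive_tool", "body": {
  "steps": [
    {"slide": [0.157,0.002,-0.247],"dr": [0,0,0],"fingers": 0.046},
    {"slide": [0.157,0.002,-0.247],"dr": [0,0,0],"fingers": 0.046},
    {"slide": [0.157,0.002,-0.247],"dr": [0,0,0],"fingers": 0.046},
    {"slide": [0.157,0.002,-0.247],"dr": [0,0,0],"fingers": 0.046},
    {"slide": [0.157,0.002,-0.247],"dr": [0,0,0],"fingers": 0.046}
  ]
}}

```text
t: 1.4
eef_pos: [517.4, 90.1, 210.8]
tcp_rot: [-1.571, 0.0, 0.042]
ft_force: [0.9, 0.7, 0.1]
opening: 0.487
```

```bash
python3 -c "
from h import *
go([566,21,210])"
```

```text
t 1.40 p [517.4  90.1 210.8] r [-1.571  0.     0.042] F [0.9 0.7 0.1] o 0.487
slide [0.0456, 0.0008, -0.0711] dr [-0.0001, 0.0, -0.0]
```

Call:
{"method": "drive_tool", "body": {
  "steps": [
    {"slide": [0.046,0,-0.071],"dr": [0,0,0],"fingers": 0.046},
    {"slide": [0.046,0,-0.071],"dr": [0,0,0],"fingers": 0.046},
    {"slide": [0.046,0,-0.071],"dr": [0,0,0],"fingers": 0.046},
    {"slide": [0.046,0,-0.071],"dr": [0,0,0],"fingers": 0.046}
  ]
}}

```text
t: 1.73
eef_pos: [566.2, 21.4, 210.1]
tcp_rot: [-1.571, 0.001, 0.039]
ft_force: [-0.3, -0.2, -2.0]
opening: 0.484
```

```bash
python3 -c "
from h import *
st()
im,m=snap('wrist','b_w');print(m)
snap('top','b_t')
"
```

```text
t 1.73 p [566.2  21.4 210.1] r [-1.571e+00  1.000e-03  3.900e-02] F [-0.3 -0.2 -2. ] o 0.484
{'mtx': array([[297.31863964,   0.        , 249.49958607],
       [  0.        , 297.31863964, 189.98306958],
       [  0.        ,   0.        ,   1.        ]]), 'R': array([[-3.78586209e-02,  9.99283082e-01,  2.17666269e-04],
       [ 9.66916176e-01,  3.65773843e-02,  2.52458320e-01],
       [ 2.52269366e-01,  9.76818886e-03, -9.67607746e-01]]), 't': array([   1.45501913, -576.85361284,  243.21375856])}
```

View pics/b_w.png

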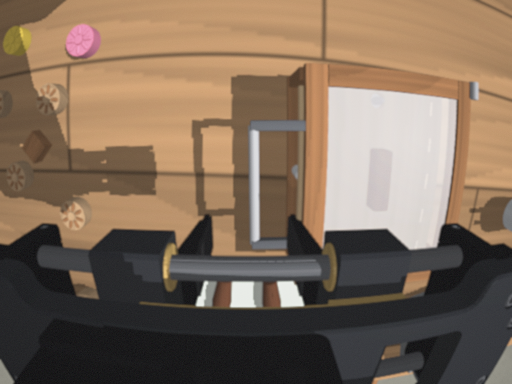

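View pics/b_t.png

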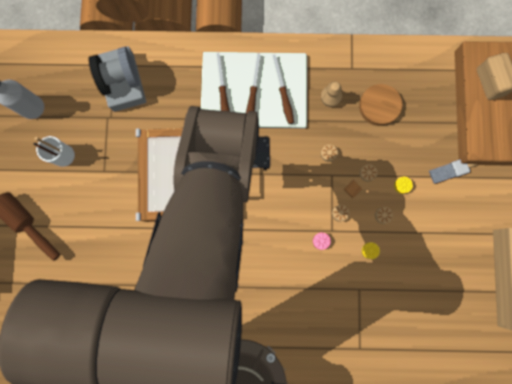

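Run:
```python
from h import *
m=optics.camera_model('wrist')
im=cv2.imread('pics/b_w.png');cv2.imwrite('pics/b_wz.png',cv2.resize(im[50:260,220:490],None,fx=2.9,fy=2.8,interpolation=cv2.INTER_CUBIC))
for p in [(255,123),(256,180),(257,240),(305,66),(470,82)]: print(p,onz(m,p,98,1).round(1),onz(m,p,104,1).round(1))
```

```text
(255, 123) [503.5  24.9  98. ] [503.4  24.7 104. ]
(256, 180) [558.8  28.3  98. ] [557.5  28.1 104. ]
(257, 240) [622.6  32.3  98. ] [619.9  32.  104. ]
(305, 66) [445.5  70.   98. ] [446.6  68.9 104. ]
(470, 82) [430.5 270.6  98. ] [431.9 265.3 104. ]
```

View pics/b_wz.png

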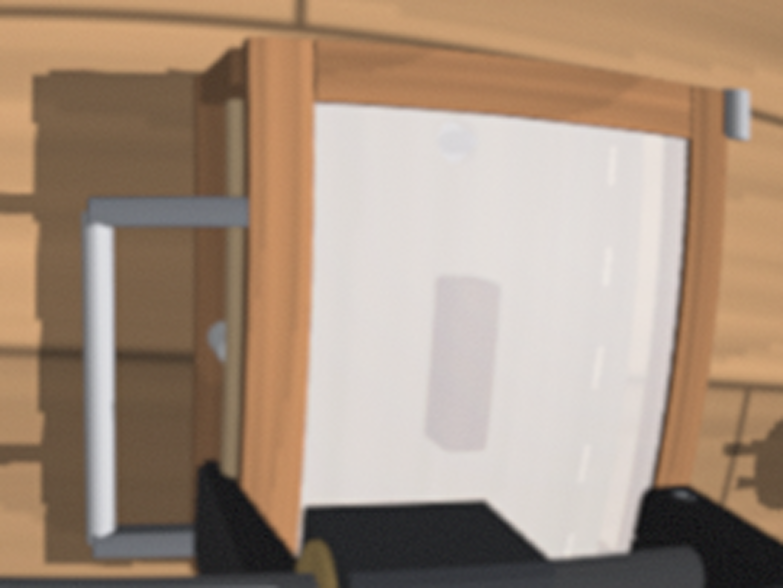

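Call:
{"method": "drive_tool", "body": {
  "steps": [
    {"slide": [0,0.131,0.003],"dr": [0,-0.006,0],"fingers": 0.046},
    {"slide": [0,0.131,0.003],"dr": [0,-0.006,0],"fingers": 0.046},
    {"slide": [0,0.131,0.003],"dr": [0,-0.006,0],"fingers": 0.046},
    {"slide": [0,0.131,0.003],"dr": [0,-0.006,0],"fingers": 0.046},
    {"slide": [0,0.131,0.003],"dr": [0,-0.006,0],"fingers": 0.046}
  ]
}}

```text
t: 2.25
eef_pos: [564.1, 27.4, 78.5]
tcp_rot: [-1.57, 0.005, 0.05]
ft_force: [1.3, -1.1, 1.0]
opening: 0.487
```

Run:
```python
from h import *
st()
im,m=snap('wrist','c_w')
```

```text
t 2.25 p [564.1  27.4  78.5] r [-1.57   0.005  0.05 ] F [ 1.3 -1.1  1. ] o 0.487
```

View pics/c_w.png

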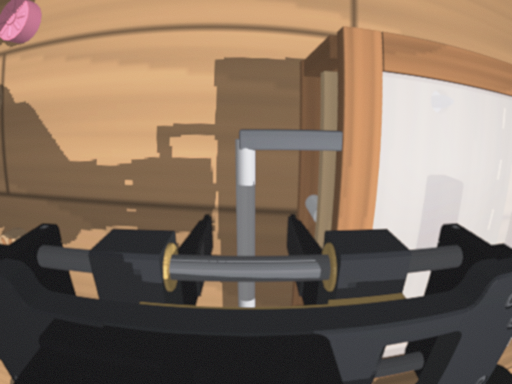

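Call:
{"method": "drive_tool", "body": {
  "steps": [
    {"slide": [0,0,0],"dr": [0,0,0],"fingers": 0.0},
    {"slide": [0,0,0],"dr": [0,0,0],"fingers": 0.0},
    {"slide": [0,0,0],"dr": [0,0,0],"fingers": 0.0},
    {"slide": [0,0,0],"dr": [0,0,0],"fingers": 0.0},
    {"slide": [0,0,0],"dr": [0,0,0],"fingers": 0.0}
  ]
}}

```text
t: 2.72
eef_pos: [565.8, 26.1, 80.7]
tcp_rot: [-1.571, -0.001, 0.048]
ft_force: [-0.3, -0.5, -0.4]
opening: 0.189
```

Call:
{"method": "drive_tool", "body": {
  "steps": [
    {"slide": [0,0,0],"dr": [0,0,0],"fingers": 0.0},
    {"slide": [0,0,0],"dr": [0,0,0],"fingers": 0.0}
  ]
}}

```text
t: 2.88
eef_pos: [565.7, 25.4, 80.2]
tcp_rot: [-1.572, -0.001, 0.049]
ft_force: [-0.4, -6.3, 4.1]
opening: 0.096
```

```bash
cat > arc.py <<'E'
import numpy as np,sys
def tab(ths):
    f=lambda t:np.array([-250*np.sin(t),250*(1-np.cos(t))])
    for c in range(0,len(ths)-1,5):
        a=f(ths[c]);print(round(ths[c],3),'->',[((f(t)-a)/1000).round(4).tolist() for t in ths[c+1:c+6]])
tab(np.concatenate([np.linspace(0,1.5,26),np.linspace(1.5,1.7,6)[1:],np.linspace(1.7,1.84,6)[1:]]))
E
python3 arc.py
```

```text
0.0 -> [[-0.015, 0.0004], [-0.0299, 0.0018], [-0.0448, 0.004], [-0.0594, 0.0072], [-0.0739, 0.0112]]
0.3 -> [[-0.0142, 0.0049], [-0.0281, 0.0106], [-0.0416, 0.0171], [-0.0547, 0.0244], [-0.0673, 0.0325]]
0.6 -> [[-0.0121, 0.0088], [-0.0237, 0.0184], [-0.0347, 0.0286], [-0.045, 0.0395], [-0.0547, 0.0509]]
0.9 -> [[-0.009, 0.012], [-0.0172, 0.0246], [-0.0247, 0.0376], [-0.0313, 0.051], [-0.0372, 0.0648]]
1.2 -> [[-0.005, 0.0141], [-0.0092, 0.0285], [-0.0125, 0.0432], [-0.0149, 0.058], [-0.0164, 0.0729]]
1.5 -> [[-0.0005, 0.01], [-0.0006, 0.02], [-0.0003, 0.03], [0.0004, 0.04], [0.0015, 0.0499]]
1.7 -> [[0.001, 0.0069], [0.0022, 0.0138], [0.0036, 0.0207], [0.0052, 0.0275], [0.0069, 0.0343]]
```

Call:
{"method": "drive_tool", "body": {
  "steps": [
    {"slide": [0,-0.015,0.0004],"dr": [0,0,0],"fingers": 0.0},
    {"slide": [0,-0.03,0.0018],"dr": [0,0,0],"fingers": 0.0},
    {"slide": [0,-0.0448,0.004],"dr": [0,0,0],"fingers": 0.0},
    {"slide": [0,-0.0594,0.0072],"dr": [0,0,0],"fingers": 0.0},
    {"slide": [0,-0.0739,0.0112],"dr": [0,0,0],"fingers": 0.0}
  ]
}}

```text
t: 3.3
eef_pos: [565.1, 36.2, 154.5]
tcp_rot: [-1.572, -0.0, 0.048]
ft_force: [1.6, -5.9, -1.7]
opening: 0.098
```

Call:
{"method": "drive_tool", "body": {
  "steps": [
    {"slide": [0,-0.0142,0.0049],"dr": [0,0,0],"fingers": 0.0},
    {"slide": [0,-0.0281,0.0106],"dr": [0,0,0],"fingers": 0.0},
    {"slide": [0,-0.0416,0.0171],"dr": [0,0,0],"fingers": 0.0},
    {"slide": [0,-0.0547,0.0244],"dr": [0,0,0],"fingers": 0.0},
    {"slide": [0,-0.0673,0.0325],"dr": [0,0,0],"fingers": 0.0}
  ]
}}

```text
t: 3.72
eef_pos: [563.5, 67.9, 222.4]
tcp_rot: [-1.574, -0.001, 0.048]
ft_force: [-1.7, -13.4, 5.9]
opening: 0.096
```

Run:
```python
from h import *
st()
im,m=snap('wrist','d_w');im,m=snap('scene','d_s')
```

```text
t 3.72 p [563.5  67.9 222.4] r [-1.574e+00 -1.000e-03  4.800e-02] F [ -1.7 -13.4   5.9] o 0.096
```

View pics/d_s.png

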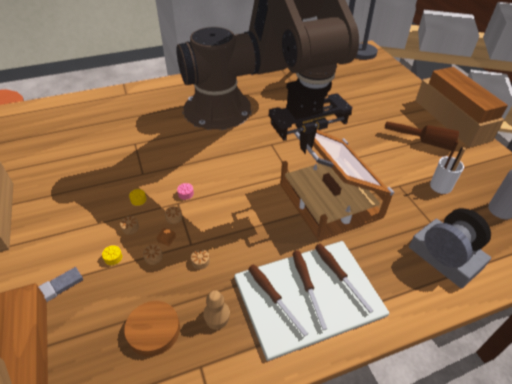

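View pics/d_w.png

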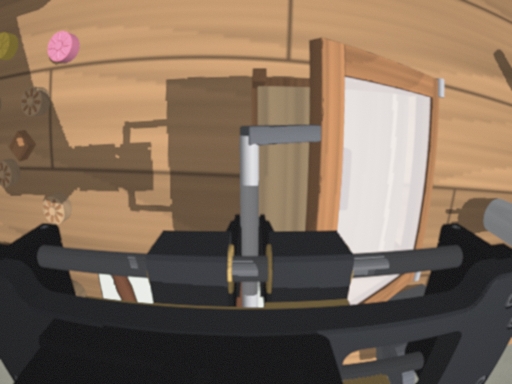

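Call:
{"method": "drive_tool", "body": {
  "steps": [
    {"slide": [0,-0.0121,0.008],"dr": [0,0,0],"fingers": 0.0},
    {"slide": [0,-0.0237,0.0176],"dr": [0,0,0],"fingers": 0.0},
    {"slide": [0,-0.0347,0.0278],"dr": [0,0,0],"fingers": 0.0},
    {"slide": [0,-0.045,0.0387],"dr": [0,0,0],"fingers": 0.0},
    {"slide": [0,-0.0547,0.05],"dr": [0,0,0],"fingers": 0.0}
  ]
}}

```text
t: 4.23
eef_pos: [561.2, 117.7, 278.0]
tcp_rot: [-1.575, -0.002, 0.048]
ft_force: [-1.3, -12.1, 12.6]
opening: 0.096
```

Call:
{"method": "drive_tool", "body": {
  "steps": [
    {"slide": [0,-0.009,0.012],"dr": [0,0,0],"fingers": 0.0},
    {"slide": [0,-0.0172,0.0246],"dr": [0,0,0],"fingers": 0.0},
    {"slide": [0,-0.0247,0.0376],"dr": [0,0,0],"fingers": 0.0},
    {"slide": [0,-0.0313,0.051],"dr": [0,0,0],"fingers": 0.0},
    {"slide": [0,-0.0372,0.0648],"dr": [0,0,0],"fingers": 0.0}
  ]
}}

```text
t: 4.65
eef_pos: [557.8, 183.7, 315.1]
tcp_rot: [-1.573, -0.002, 0.048]
ft_force: [-2.7, -4.7, 6.7]
opening: 0.096
```

Call:
{"method": "drive_tool", "body": {
  "steps": [
    {"slide": [0,-0.005,0.0141],"dr": [0,0,0],"fingers": 0.0},
    {"slide": [0,-0.0092,0.0285],"dr": [0,0,0],"fingers": 0.0},
    {"slide": [0,-0.0125,0.0432],"dr": [0,0,0],"fingers": 0.0},
    {"slide": [0,-0.0149,0.058],"dr": [0,0,0],"fingers": 0.0},
    {"slide": [0,-0.0164,0.0729],"dr": [0,0,0],"fingers": 0.0}
  ]
}}

```text
t: 5.07
eef_pos: [553.9, 257.5, 330.4]
tcp_rot: [-1.571, -0.0, 0.048]
ft_force: [-1.9, -2.1, 2.8]
opening: 0.098
```

Call:
{"method": "drive_tool", "body": {
  "steps": [
    {"slide": [0,-0.0005,0.01],"dr": [0,0,0],"fingers": 0.0},
    {"slide": [0,-0.0006,0.02],"dr": [0,0,0],"fingers": 0.0},
    {"slide": [0,-0.0003,0.03],"dr": [0,0,0],"fingers": 0.0},
    {"slide": [0,0.0004,0.04],"dr": [0,0,0],"fingers": 0.0},
    {"slide": [0,0.0015,0.0499],"dr": [0,0,0],"fingers": 0.0}
  ]
}}

```text
t: 5.48
eef_pos: [551.2, 307.7, 327.9]
tcp_rot: [-1.571, 0.001, 0.048]
ft_force: [-4.0, -1.6, 1.5]
opening: 0.094
```

Run:
```python
from h import *
st()
im,m=snap('wrist','e_w');im,m=snap('scene','e_s')
```

```text
t 5.48 p [551.2 307.7 327.9] r [-1.571e+00  1.000e-03  4.800e-02] F [-4.  -1.6  1.5] o 0.094
```

View pics/e_s.png

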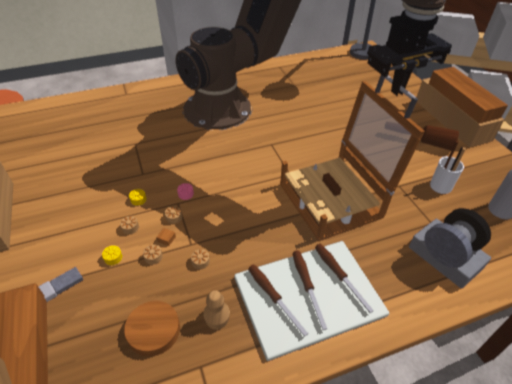

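View pics/e_w.png

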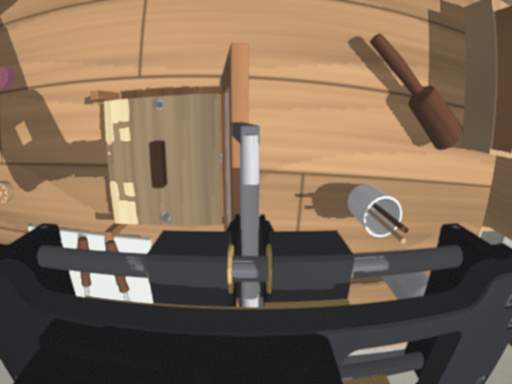

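Call:
{"method": "drive_tool", "body": {
  "steps": [
    {"slide": [0,0.001,0.0069],"dr": [0,0,0],"fingers": 0.0},
    {"slide": [0,0.0022,0.0138],"dr": [0,0,0],"fingers": 0.0},
    {"slide": [0,0.0036,0.0207],"dr": [0,0,0],"fingers": 0.0},
    {"slide": [0,0.0052,0.0275],"dr": [0,0,0],"fingers": 0.0},
    {"slide": [0,0.0069,0.0343],"dr": [0,0,0],"fingers": 0.0}
  ]
}}

```text
t: 6.0
eef_pos: [549.5, 341.7, 320.5]
tcp_rot: [-1.571, 0.002, 0.048]
ft_force: [-4.2, -1.4, 0.1]
opening: 0.093
```

Call:
{"method": "drive_tool", "body": {
  "steps": [
    {"slide": [0,0,0],"dr": [0,0,0],"fingers": 0.0},
    {"slide": [0,0,0],"dr": [0,0,0],"fingers": 0.0},
    {"slide": [0,0,0],"dr": [0,0,0],"fingers": 0.0},
    {"slide": [0,0,0],"dr": [0,0,0],"fingers": 0.02},
    {"slide": [0,0,0],"dr": [0,0,0],"fingers": 0.03}
  ]
}}

```text
t: 6.42
eef_pos: [550.7, 341.1, 320.9]
tcp_rot: [-1.571, -0.001, 0.048]
ft_force: [0.1, -0.0, 0.1]
opening: 0.184
```

Call:
{"method": "drive_tool", "body": {
  "steps": [
    {"slide": [0,0,0],"dr": [0,0,0],"fingers": 0.06},
    {"slide": [0,-0.005,0],"dr": [0,0,0],"fingers": 0.06},
    {"slide": [0,-0.04,0],"dr": [0,0,0],"fingers": 0.06},
    {"slide": [0,-0.08,0],"dr": [0,0,0],"fingers": 0.06},
    {"slide": [0,-0.12,0],"dr": [0,0,0],"fingers": 0.06}
  ]
}}

```text
t: 6.83
eef_pos: [550.1, 341.0, 442.7]
tcp_rot: [-1.571, 0.0, 0.048]
ft_force: [0.0, -0.5, 0.7]
opening: 0.53
```

Run:
```python
from h import *
st()
im,m=snap('wrist','f_w');im,m=snap('scene','f_s');print(m and optics.camera_model('wrist'))
```

```text
t 6.83 p [550.1 341.  442.7] r [-1.571  0.     0.048] F [ 0.  -0.5  0.7] o 0.530
{'mtx': array([[297.31863964,   0.        , 249.49958607],
       [  0.        , 297.31863964, 189.98306958],
       [  0.        ,   0.        ,   1.        ]]), 'R': array([[-0.04683576,  0.99889274,  0.00443892],
       [ 0.96368481,  0.04401448,  0.26339003],
       [ 0.26290301,  0.01661379, -0.96467921]]), 't': array([-315.90420062, -639.76661036,  465.02554289])}
```

View pics/f_s.png

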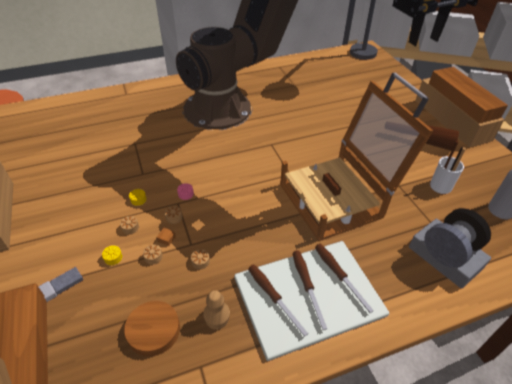

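View pics/f_w.png

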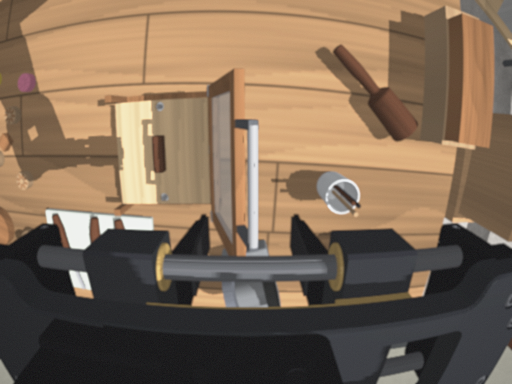

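Call:
{"method": "drive_tool", "body": {
  "steps": [
    {"slide": [0,0,-0.172],"dr": [0,0,0],"fingers": 0.06},
    {"slide": [0,0,-0.172],"dr": [0,0,0],"fingers": 0.06},
    {"slide": [0,0,-0.172],"dr": [0,0,0],"fingers": 0.06},
    {"slide": [0,0,-0.172],"dr": [0,0,0],"fingers": 0.06},
    {"slide": [0,0.04,-0.172],"dr": [0,0,0],"fingers": 0.06}
  ]
}}

```text
t: 7.35
eef_pos: [560.5, 164.7, 407.4]
tcp_rot: [-1.571, -0.012, 0.045]
ft_force: [1.4, 0.3, 0.0]
opening: 0.63
```

Call:
{"method": "drive_tool", "body": {
  "steps": [
    {"slide": [0,0.19,0],"dr": [0,0,0],"fingers": 0.06},
    {"slide": [0,0.19,0],"dr": [0,0,0],"fingers": 0.06},
    {"slide": [0,0.19,0],"dr": [0,0,0],"fingers": 0.06},
    {"slide": [0,0.19,0],"dr": [0,0,0],"fingers": 0.06},
    {"slide": [0,0.19,0],"dr": [0,0,0],"fingers": 0.06}
  ]
}}

```text
t: 7.77
eef_pos: [557.2, 169.0, 207.0]
tcp_rot: [-1.571, 0.004, 0.048]
ft_force: [0.8, 0.1, 0.2]
opening: 0.63
```

Call:
{"method": "drive_tool", "body": {
  "steps": [
    {"slide": [0,0,0],"dr": [0,0,0],"fingers": 0.06}
  ]
}}

```text
t: 7.85
eef_pos: [556.8, 169.0, 206.3]
tcp_rot: [-1.572, 0.008, 0.048]
ft_force: [1.1, 0.1, 0.3]
opening: 0.634
```

Run:
```python
from h import *
st()
im,m=snap('wrist','g_w');import pickle;pickle.dump(optics.camera_model('wrist'),open('g_m.pkl','wb'));st()
```

```text
t 7.85 p [556.8 169.  206.3] r [-1.572  0.008  0.048] F [1.1 0.1 0.3] o 0.634
t 7.90 p [558.1 169.3 209.5] r [-1.571  0.004  0.048] F [0.5 0.5 1.5] o 0.632
```

View pics/g_w.png

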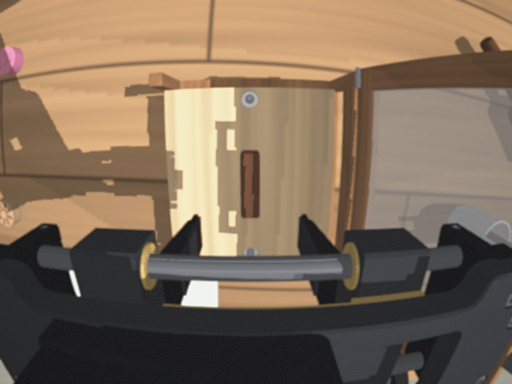

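Run:
```python
from h import *
import pickle
m=pickle.load(open('g_m.pkl','rb'))
im=cv2.imread('pics/g_w.png')
cv2.imwrite('pics/g_z.png',cv2.resize(im[70:270,150:370],None,fx=3,fy=3,interpolation=cv2.INTER_CUBIC))
hsv=cv2.cvtColor(im,cv2.COLOR_BGR2HSV)
mk=((hsv[...,2]<120)&(hsv[...,1]>100)).astype(np.uint8);mk[:140]=0;mk[225:]=0;mk[:,:225]=0;mk[:,275:]=0
n,l,s,c=cv2.connectedComponentsWithStats(mk)
for i in range(1,n):
    if s[i,4]>200: print(s[i],c[i],onz(m,c[i],82,1).round(1))
for p in [(250,99),(250,252.5)]: print(onz(m,p,70,1).round(1))
```

```text
[241 151  18  67 773] [250.62742561 184.45536869] [559.9 169.   82. ]
[472.2 164.3  70. ]
[643.6 172.4  70. ]
```

View pics/g_z.png

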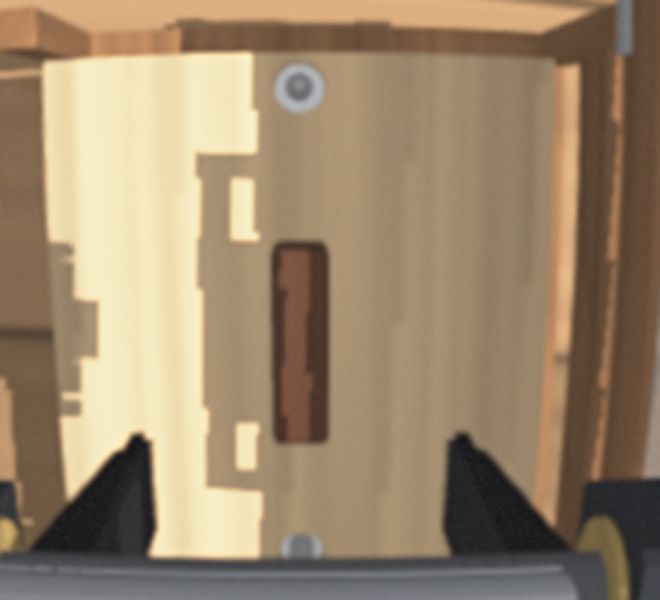

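Call:
{"method": "drive_tool", "body": {
  "steps": [
    {"slide": [0,0.149,0],"dr": [0,0,0],"fingers": 0.06},
    {"slide": [0,0.149,0],"dr": [0,0,0],"fingers": 0.06},
    {"slide": [0,0.149,0],"dr": [0,0,0],"fingers": 0.06},
    {"slide": [0,0.149,0],"dr": [0,0,0],"fingers": 0.06},
    {"slide": [0,0.149,0],"dr": [0,0,0],"fingers": 0.06}
  ]
}}

```text
t: 8.32
eef_pos: [558.0, 169.4, 59.6]
tcp_rot: [-1.571, 0.004, 0.048]
ft_force: [-0.3, -0.2, 0.1]
opening: 0.631
```

Run:
```python
from h import *
st()
m=optics.camera_model('wrist');im,_=snap('wrist','i_w');import pickle;pickle.dump(m,open('i_m.pkl','wb'));st()
```

```text
t 8.32 p [558.  169.4  59.6] r [-1.571  0.004  0.048] F [-0.3 -0.2  0.1] o 0.631
t 8.37 p [559.1 169.6  62.2] r [-1.571e+00  1.000e-03  4.800e-02] F [ 0.8 -0.4 -0.1] o 0.634
```

View pics/i_w.png

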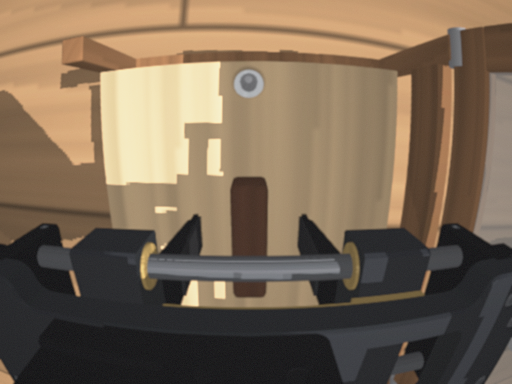

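Call:
{"method": "drive_tool", "body": {
  "steps": [
    {"slide": [0,0,0],"dr": [0,0,0],"fingers": 0.0},
    {"slide": [0,0,0],"dr": [0,0,0],"fingers": 0.0},
    {"slide": [0,0,0],"dr": [0,0,0],"fingers": 0.0},
    {"slide": [0,0,0],"dr": [0,0,0],"fingers": 0.0},
    {"slide": [0,0,0],"dr": [0,0,0],"fingers": 0.0}
  ]
}}

```text
t: 8.78
eef_pos: [559.0, 169.7, 63.1]
tcp_rot: [-1.57, -0.002, 0.048]
ft_force: [0.5, 0.4, -0.7]
opening: 0.335
```

Call:
{"method": "drive_tool", "body": {
  "steps": [
    {"slide": [0,0,0],"dr": [0,0,0],"fingers": 0.0},
    {"slide": [0,0,0],"dr": [0,0,0],"fingers": 0.0},
    {"slide": [0,0,0],"dr": [0,0,0],"fingers": 0.0},
    {"slide": [0,0,0],"dr": [0,0,0],"fingers": 0.0}
  ]
}}

```text
t: 9.12
eef_pos: [558.7, 169.6, 62.3]
tcp_rot: [-1.571, -0.0, 0.049]
ft_force: [-1.2, -0.8, 6.0]
opening: 0.211
```

Run:
```python
from h import *
import pickle
a=pickle.load(open('g_m.pkl','rb'));b=pickle.load(open('i_m.pkl','rb'))
print(tri([ray(a,(249.7,99.3),1),ray(b,(248.7,82.5),1)]))
# board corner -x,+y ; grip
st()
```

```text
(array([473.79380857, 163.84178426,  93.33549911]), [np.float64(0.2041857953852698), np.float64(0.2041857953852734)])
t 9.12 p [558.7 169.6  62.3] r [-1.571 -0.     0.049] F [-1.2 -0.8  6. ] o 0.211
```

Run:
```python
from h import *
t=optics.camera_model('top')
print(onz(t,(204,127),10),onz(t,(307,128),10))
```

```text
[707.05050955 118.27081841  10.        ] [ 708.56969304 -174.87541957   10.        ]
```

Call:
{"method": "drive_tool", "body": {
  "steps": [
    {"slide": [0,-0.012,0],"dr": [0,0,0],"fingers": 0.0},
    {"slide": [0,-0.024,0],"dr": [0,0,0],"fingers": 0.0},
    {"slide": [0,-0.036,0],"dr": [0,0,0],"fingers": 0.0},
    {"slide": [0,-0.055,0],"dr": [0,0,0],"fingers": 0.0},
    {"slide": [0,-0.08,0],"dr": [0,0,0],"fingers": 0.0}
  ]
}}

```text
t: 9.53
eef_pos: [557.6, 169.4, 141.0]
tcp_rot: [-1.571, 0.004, 0.048]
ft_force: [0.7, 0.2, -2.0]
opening: 0.209
```

Run:
```python
from h import *
st()
snap('scene','j_s')
```

```text
t 9.53 p [557.6 169.4 141. ] r [-1.571  0.004  0.048] F [ 0.7  0.2 -2. ] o 0.209
```

View pics/j_s.png

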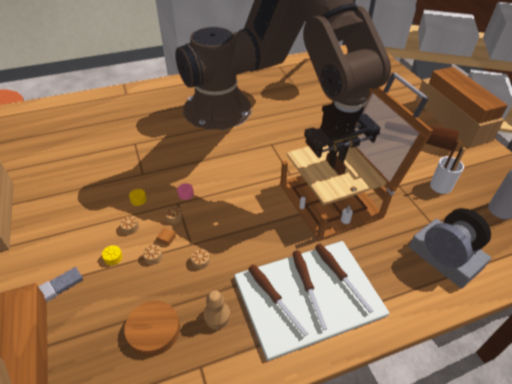

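Call:
{"method": "drive_tool", "body": {
  "steps": [
    {"slide": [0,0,-0.02],"dr": [0,0,0],"fingers": 0.0},
    {"slide": [0,0,-0.055],"dr": [0,0,0],"fingers": 0.0},
    {"slide": [0,0,-0.095],"dr": [0,0,0],"fingers": 0.0},
    {"slide": [0,0,-0.135],"dr": [0,0,0],"fingers": 0.0},
    {"slide": [0,0,-0.17],"dr": [0,0,0],"fingers": 0.0}
  ]
}}

```text
t: 10.0
eef_pos: [566.4, -2.2, 141.3]
tcp_rot: [-1.571, 0.001, 0.048]
ft_force: [1.3, 0.3, -3.3]
opening: 0.21
```

Call:
{"method": "drive_tool", "body": {
  "steps": [
    {"slide": [0,0,-0.03],"dr": [0,0,0],"fingers": 0.0},
    {"slide": [0,0.005,-0.05],"dr": [0,0,0],"fingers": 0.0},
    {"slide": [0,0.02,-0.06],"dr": [0,0,0],"fingers": 0.0},
    {"slide": [0,0.05,-0.06],"dr": [0,0,0],"fingers": 0.0},
    {"slide": [0,0.08,-0.06],"dr": [0,0,0],"fingers": 0.0}
  ]
}}

```text
t: 10.42
eef_pos: [569.9, -61.2, 61.2]
tcp_rot: [-1.571, -0.002, 0.047]
ft_force: [1.7, 0.3, -2.9]
opening: 0.21
```

Run:
```python
from h import *
st()
im,_=snap('scene','k_s');im,_=snap('top','k_t');st()
```

```text
t 10.42 p [569.9 -61.2  61.2] r [-1.571 -0.002  0.047] F [ 1.7  0.3 -2.9] o 0.210
t 10.52 p [567.2 -59.9  57.8] r [-1.569  0.007  0.048] F [-0.1  0.5 -2.1] o 0.207
```

View pics/k_s.png

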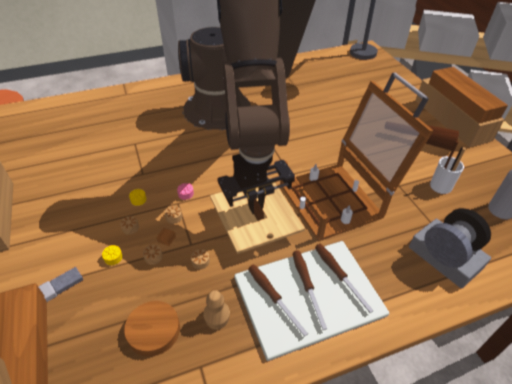

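Call:
{"method": "drive_tool", "body": {
  "steps": [
    {"slide": [0,0.015,0],"dr": [0,0,0],"fingers": 0.0},
    {"slide": [0,0.028,0],"dr": [0,0,0],"fingers": 0.0},
    {"slide": [0,0.036,0],"dr": [0,0,0],"fingers": 0.0},
    {"slide": [0,0.041,0],"dr": [0,0,0],"fingers": 0.0},
    {"slide": [0,0.042,0],"dr": [0,0,0],"fingers": 0.0}
  ]
}}

```text
t: 10.93
eef_pos: [569.7, -60.0, 19.9]
tcp_rot: [-1.571, 0.0, 0.048]
ft_force: [-0.9, -0.7, -3.2]
opening: 0.211
```

Call:
{"method": "drive_tool", "body": {
  "steps": [
    {"slide": [0,0.001,0],"dr": [0,0,0],"fingers": 0.0},
    {"slide": [0,0.002,0],"dr": [0,0,0],"fingers": 0.0}
  ]
}}

```text
t: 11.1
eef_pos: [570.1, -60.2, 18.6]
tcp_rot: [-1.571, -0.001, 0.048]
ft_force: [-0.3, -0.3, -3.2]
opening: 0.205
```

Call:
{"method": "drive_tool", "body": {
  "steps": [
    {"slide": [0,0.001,0],"dr": [0,0,0],"fingers": 0.0},
    {"slide": [0,0.002,0],"dr": [0,0,0],"fingers": 0.0},
    {"slide": [0,0.002,0],"dr": [0,0,0],"fingers": 0.0}
  ]
}}

```text
t: 11.35
eef_pos: [569.9, -60.2, 16.3]
tcp_rot: [-1.571, -0.001, 0.048]
ft_force: [-0.8, 0.2, 1.3]
opening: 0.21
```

Call:
{"method": "drive_tool", "body": {
  "steps": [
    {"slide": [0,0,0],"dr": [0,0,0],"fingers": 0.05},
    {"slide": [0,0,0],"dr": [0,0,0],"fingers": 0.05},
    {"slide": [0,0,0],"dr": [0,0,0],"fingers": 0.07},
    {"slide": [0,-0.03,0],"dr": [0,0,0],"fingers": 0.07},
    {"slide": [0,-0.07,0],"dr": [0,0,0],"fingers": 0.07}
  ]
}}

```text
t: 11.77
eef_pos: [568.1, -59.9, 84.1]
tcp_rot: [-1.569, 0.006, 0.048]
ft_force: [0.5, 0.1, -0.3]
opening: 0.504
```

Run:
```python
from h import *
im,m=snap('scene','l_s');im,m=snap('top','l_t')
go([590,-250,220],0.048)
```

```text
t 11.87 p [572.  -60.6  90.7] r [-1.573 -0.007  0.048] F [ 0.  -0.2  0.5] o 0.582
slide [0.0098, -0.1289, -0.1903] dr [0.0019, 0.0003, 0.0074]
```

View pics/l_s.png

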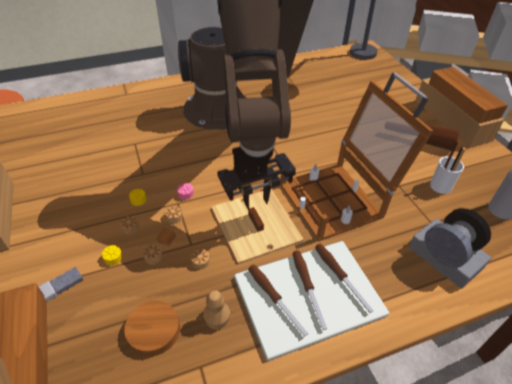

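Run:
```python
from h import *
s=st();print(s['joints'].round(3))
go([600,-230,200],1.61)
```

```text
t 11.87 p [572.  -60.6  90.7] r [-1.573 -0.007  0.048] F [ 0.  -0.2  0.5] o 0.582
[-0.22   0.572  1.81   0.     0.752 -1.84 ]
t 11.87 p [572.  -60.6  90.7] r [-1.573 -0.007  0.048] F [ 0.  -0.2  0.5] o 0.582
slide [0.0206, -0.1088, -0.1708] dr [0.0073, -1.5617, 0.0043]
```

View pics/l_t.png

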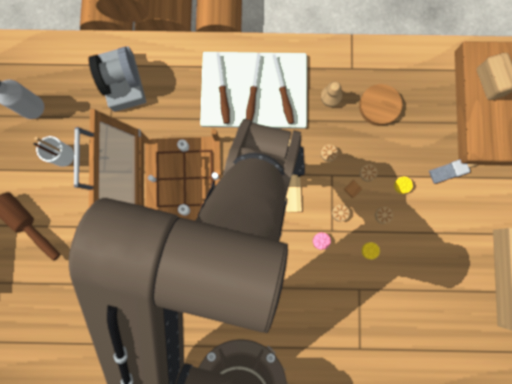

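Run:
```python
from h import *
go([560,-270,240],-1.523)
```

```text
t 11.87 p [572.  -60.6  90.7] r [-1.573 -0.007  0.048] F [ 0.  -0.2  0.5] o 0.582
slide [-0.0209, -0.1491, -0.2089] dr [-0.0043, 1.5713, 0.0074]
```

Call:
{"method": "drive_tool", "body": {
  "steps": [
    {"slide": [0,-0.05,0],"dr": [0,0.12,0],"fingers": 0.07},
    {"slide": [-0.02,-0.149,-0.209],"dr": [0,1.571,0],"fingers": 0.07},
    {"slide": [-0.02,-0.149,-0.209],"dr": [0,1.571,0],"fingers": 0.07},
    {"slide": [-0.02,-0.149,-0.209],"dr": [0,1.571,0],"fingers": 0.07},
    {"slide": [-0.02,-0.149,-0.209],"dr": [0,1.571,0],"fingers": 0.07}
  ]
}}

```text
t: 12.28
eef_pos: [562.3, -209.8, 204.3]
tcp_rot: [-1.571, -0.0, -0.577]
ft_force: [1.6, -0.5, -0.8]
opening: 0.736
```

Run:
```python
from h import *
go([560,-270,240],-1.523)
```

```text
t 12.28 p [ 562.3 -209.8  204.3] r [-1.571 -0.    -0.577] F [ 1.6 -0.5 -0.8] o 0.736
slide [0.031, -0.0357, -0.0517] dr [-0.0002, 0.9456, 0.0002]
```

Call:
{"method": "drive_tool", "body": {
  "steps": [
    {"slide": [0.031,-0.036,-0.052],"dr": [0,0.945,0],"fingers": 0.07},
    {"slide": [0.031,-0.036,-0.052],"dr": [0,0.945,0],"fingers": 0.07},
    {"slide": [0.031,-0.036,-0.052],"dr": [0,0.945,0],"fingers": 0.07},
    {"slide": [0.031,-0.036,-0.052],"dr": [0,0.945,0],"fingers": 0.07},
    {"slide": [0.031,-0.036,-0.052],"dr": [0,0.945,0],"fingers": 0.07}
  ]
}}

```text
t: 12.7
eef_pos: [560.3, -269.6, 239.1]
tcp_rot: [-1.571, 0.0, -1.204]
ft_force: [0.0, -0.2, -0.5]
opening: 0.738
```

Call:
{"method": "drive_tool", "body": {
  "steps": [
    {"slide": [0,0,0],"dr": [0,0.321,0],"fingers": 0.07},
    {"slide": [0,0,0],"dr": [0,0.321,0],"fingers": 0.07},
    {"slide": [0,0,0],"dr": [0,0.321,0],"fingers": 0.07},
    {"slide": [0,0,0],"dr": [0,0.321,0],"fingers": 0.07}
  ]
}}

```text
t: 13.03
eef_pos: [560.5, -268.9, 238.9]
tcp_rot: [-1.571, 0.0, -1.521]
ft_force: [0.6, 0.6, -0.1]
opening: 0.734
```

Run:
```python
from h import *
import pickle
st()
m=optics.camera_model('wrist');im,_=snap('wrist','m_w');pickle.dump(m,open('m_m.pkl','wb'))
```

```text
t 13.03 p [ 560.5 -268.9  238.9] r [-1.571  0.    -1.521] F [ 0.6  0.6 -0.1] o 0.734
```

View pics/m_w.png

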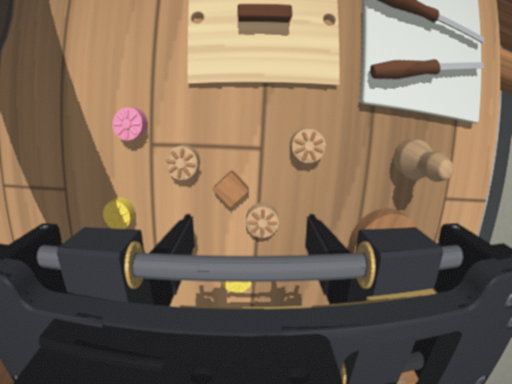

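Run:
```python
from h import *
import pickle
m=pickle.load(open('m_m.pkl','rb'));t=optics.camera_model('top')
T=lambda p:(p[0]/2.5+120-.3,p[1]/2.5+115-.3)
for n,p,q in [('r0',(309,145.5),(524,94)),('r1',(262,221.5),(624,143)),('r2',(182.5,162.5),(553,244)),('off',(231,189),(585,185))]:
    print(n,onz(m,p,25,1).round(1),tri([ray(m,p,1),ray(t,T(q))]))
go([637,-237,100],-1.523)
```

```text
r0 [ 638.  -235.8   25. ] (array([ 638.95315358, -237.04188493,   15.33291694]), [np.float64(1.095316094267053), np.float64(1.0953160942670368)])
r1 [ 582.3 -344.1   25. ] (array([ 583.54377846, -348.89873638,   13.4765623 ]), [np.float64(0.6331306167360943), np.float64(0.6331306167360446)])
r2 [ 471.9 -266.5   25. ] (array([ 469.33280977, -268.86072132,   13.77496813]), [np.float64(0.38095912374547264), np.float64(0.380959123745497)])
off [ 538.1 -299.8   25. ] (array([ 537.15555292, -306.54716406,    2.35527822]), [np.float64(0.8217531189439171), np.float64(0.8217531189439179)])
t 13.08 p [ 560.5 -268.9  239. ] r [-1.571  0.    -1.516] F [-0.3  0.4  1. ] o 0.737
slide [-0.0277, 0.139, 0.0781] dr [0.0003, 0.0067, -0.0003]
```

Call:
{"method": "drive_tool", "body": {
  "steps": [
    {"slide": [-0.029,0.1,0.0785],"dr": [0,0.005,0],"fingers": 0.07},
    {"slide": [-0.029,0.1,0.0785],"dr": [0,0.005,0],"fingers": 0.07},
    {"slide": [-0.029,0.1,0.0785],"dr": [0,0.005,0],"fingers": 0.07},
    {"slide": [-0.029,0.14,0.0785],"dr": [0,0.005,0],"fingers": 0.07},
    {"slide": [-0.029,0.18,0.0785],"dr": [0,0.005,0],"fingers": 0.07}
  ]
}}

```text
t: 13.5
eef_pos: [638.8, -234.8, 58.7]
tcp_rot: [-1.569, -0.001, -1.518]
ft_force: [-0.0, -0.7, -0.3]
opening: 0.736
```

Run:
```python
from h import *
go([637.5,-236,6],-1.523)
m=optics.camera_model('wrist');im,_=snap('wrist','n_w')
print(proj(m,[637.5,-236,25],1))
```

```text
t 13.50 p [ 638.8 -234.8   58.7] r [-1.569e+00 -1.000e-03 -1.518e+00] F [-0.  -0.7 -0.3] o 0.736
slide [0.0011, 0.0527, -0.0015] dr [-0.0016, 0.0052, 0.0007]
[246.06031561 213.04300512]
```

View pics/n_w.png

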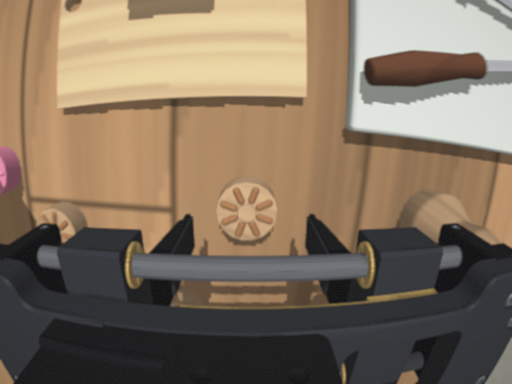

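Call:
{"method": "drive_tool", "body": {
  "steps": [
    {"slide": [0.001,0.035,-0.0005],"dr": [0,0.005,0],"fingers": 0.07},
    {"slide": [0.001,0.053,-0.0005],"dr": [0,0.005,0],"fingers": 0.07},
    {"slide": [0.001,0.053,-0.0005],"dr": [0,0.005,0],"fingers": 0.0},
    {"slide": [0.001,0.053,-0.0005],"dr": [0,0.005,0],"fingers": 0.0},
    {"slide": [0.001,0.053,-0.0005],"dr": [0,0.005,0],"fingers": 0.0}
  ]
}}

```text
t: 13.97
eef_pos: [637.8, -237.3, 9.4]
tcp_rot: [-1.569, -0.001, -1.527]
ft_force: [-0.4, 0.4, -0.2]
opening: 0.58
```

Call:
{"method": "drive_tool", "body": {
  "steps": [
    {"slide": [0,0,0],"dr": [0,0,0],"fingers": 0.0},
    {"slide": [0,0,0],"dr": [0,0,0],"fingers": 0.0}
  ]
}}

```text
t: 14.13
eef_pos: [637.8, -237.2, 9.5]
tcp_rot: [-1.568, -0.001, -1.527]
ft_force: [-0.6, -0.8, 6.4]
opening: 0.478
```

Run:
```python
from h import *
go([595.2,201.3,130],-1.523)
```

```text
t 14.13 p [ 637.8 -237.2    9.5] r [-1.568e+00 -1.000e-03 -1.527e+00] F [-0.6 -0.8  6.4] o 0.478
slide [-0.4398, -0.1212, -0.0232] dr [-0.0026, -0.0044, 0.0013]
```

Call:
{"method": "drive_tool", "body": {
  "steps": [
    {"slide": [0,-0.035,0],"dr": [0,0,0],"fingers": 0.0},
    {"slide": [-0.01,-0.07,0],"dr": [0,0,0],"fingers": 0.0},
    {"slide": [-0.035,-0.1,-0.005],"dr": [0,0,0],"fingers": 0.0},
    {"slide": [-0.07,-0.12,-0.01],"dr": [0,-0.004,0],"fingers": 0.0},
    {"slide": [-0.11,-0.121,-0.015],"dr": [0,-0.004,0],"fingers": 0.0}
  ]
}}

```text
t: 14.55
eef_pos: [618.7, -128.0, 133.8]
tcp_rot: [-1.563, -0.003, -1.525]
ft_force: [1.5, -0.2, -1.0]
opening: 0.479
```

Call:
{"method": "drive_tool", "body": {
  "steps": [
    {"slide": [-0.33,0,-0.008],"dr": [0,0,0],"fingers": 0.0},
    {"slide": [-0.33,0,-0.008],"dr": [0,0,0],"fingers": 0.0},
    {"slide": [-0.33,0,-0.008],"dr": [0,0,0],"fingers": 0.0},
    {"slide": [-0.33,0,-0.008],"dr": [0,0,0],"fingers": 0.0},
    {"slide": [-0.33,0,-0.008],"dr": [0,0,0],"fingers": 0.0}
  ]
}}

```text
t: 14.97
eef_pos: [602.1, 82.2, 129.6]
tcp_rot: [-1.569, 0.0, -1.524]
ft_force: [1.5, -0.6, -1.1]
opening: 0.473
```

Run:
```python
from h import *
go([595.2,201.3,130],-1.523)
```

```text
t 14.97 p [602.1  82.2 129.6] r [-1.569  0.    -1.524] F [ 1.5 -0.6 -1.1] o 0.473
slide [-0.1193, -0.0004, -0.0013] dr [-0.0017, -0.0007, -0.0]
```

Call:
{"method": "drive_tool", "body": {
  "steps": [
    {"slide": [-0.035,0,-0.001],"dr": [0,0,0],"fingers": 0.0},
    {"slide": [-0.07,0,-0.001],"dr": [0,0,0],"fingers": 0.0},
    {"slide": [-0.1,0,-0.001],"dr": [0,0,0],"fingers": 0.0},
    {"slide": [-0.119,0,-0.001],"dr": [0,0,0],"fingers": 0.0},
    {"slide": [-0.119,0,-0.001],"dr": [0,0,0],"fingers": 0.0}
  ]
}}

```text
t: 15.38
eef_pos: [595.4, 202.7, 129.4]
tcp_rot: [-1.569, 0.001, -1.52]
ft_force: [-0.5, 0.4, -0.7]
opening: 0.478
```

Run:
```python
from h import *
m=optics.camera_model('wrist');im,_=snap('wrist','o_w');snap('scene','o_s')
go([595.2,201.3,23],-1.523)
for p in [(595.2,201.3,12),(519,197.6,12),(598.5,133.4,12),(522.6,129.7,12),(648.5,173.8,70)]:print(proj(m,p,1).round(0))
```

```text
t 15.48 p [595.8 199.5 129.1] r [-1.57   0.    -1.522] F [-0.2 -0.5 -0.3] o 0.479
slide [-0.0018, 0.1061, -0.0006] dr [-0.001, 0.0009, -0.0001]
[248. 186.]
[173. 186.]
[248. 247.]
[178. 246.]
[309. 236.]
```

View pics/o_w.png

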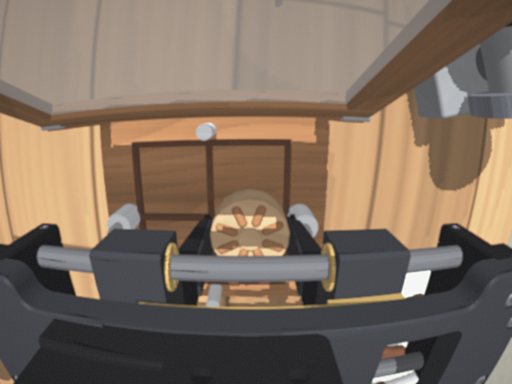

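View pics/o_s.png

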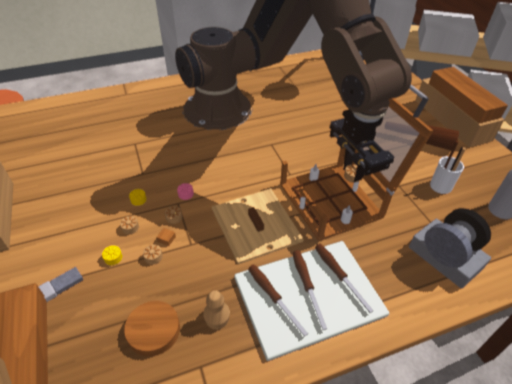

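Call:
{"method": "drive_tool", "body": {
  "steps": [
    {"slide": [0,0.03,0],"dr": [0,0,0],"fingers": 0.0},
    {"slide": [0,0.06,0],"dr": [0,0,0],"fingers": 0.0},
    {"slide": [0,0.085,0],"dr": [0,0,0],"fingers": 0.0},
    {"slide": [0,0.1,0],"dr": [0,0,0],"fingers": 0.0},
    {"slide": [0,0.105,0],"dr": [0,0,0],"fingers": 0.0}
  ]
}}

```text
t: 15.9
eef_pos: [595.0, 197.4, 21.4]
tcp_rot: [-1.574, -0.001, -1.525]
ft_force: [-10.3, -2.7, 16.5]
opening: 0.476
```

Call:
{"method": "drive_tool", "body": {
  "steps": [
    {"slide": [0,0,0],"dr": [0,0,0],"fingers": 0.0},
    {"slide": [0,0.001,0],"dr": [0,0,0],"fingers": 0.0}
  ]
}}

```text
t: 16.07
eef_pos: [596.6, 198.3, 23.3]
tcp_rot: [-1.57, 0.0, -1.525]
ft_force: [0.7, -0.3, -0.0]
opening: 0.478
```

Call:
{"method": "drive_tool", "body": {
  "steps": [
    {"slide": [0,0,0],"dr": [0,0,0],"fingers": 0.062},
    {"slide": [0,0,0],"dr": [0,0,0],"fingers": 0.062},
    {"slide": [0,0,0],"dr": [0,0,0],"fingers": 0.062},
    {"slide": [0,-0.02,0],"dr": [0,0,0],"fingers": 0.07},
    {"slide": [0,-0.06,0],"dr": [0,0,0],"fingers": 0.07}
  ]
}}

```text
t: 16.48
eef_pos: [593.9, 198.6, 79.7]
tcp_rot: [-1.577, -0.001, -1.524]
ft_force: [0.3, 0.6, 0.1]
opening: 0.715
```

Call:
{"method": "drive_tool", "body": {
  "steps": [
    {"slide": [0,-0.04,0],"dr": [0,0,0],"fingers": 0.07},
    {"slide": [0.02,-0.06,0],"dr": [0,0,0],"fingers": 0.07},
    {"slide": [0.06,-0.06,0],"dr": [0,0,0],"fingers": 0.07},
    {"slide": [0.1,-0.06,0],"dr": [0,0,0],"fingers": 0.07},
    {"slide": [0.14,-0.06,0],"dr": [0,0,0],"fingers": 0.07}
  ]
}}

```text
t: 16.9
eef_pos: [602.4, 58.1, 143.6]
tcp_rot: [-1.569, -0.0, -1.522]
ft_force: [1.2, -0.1, 0.3]
opening: 0.732
```

Run:
```python
from h import *
im,_=snap('scene','p_s');im,_=snap('wrist','p_w');snap('top','p_t')
go([583,-347,120],-1.523)
```

```text
t 17.05 p [602.7  56.8 143. ] r [-1.57  -0.    -1.528] F [1.6 0.5 0.3] o 0.740
slide [0.4026, 0.023, -0.0372] dr [-0.001, -0.0045, 0.0001]
```

View pics/p_w.png

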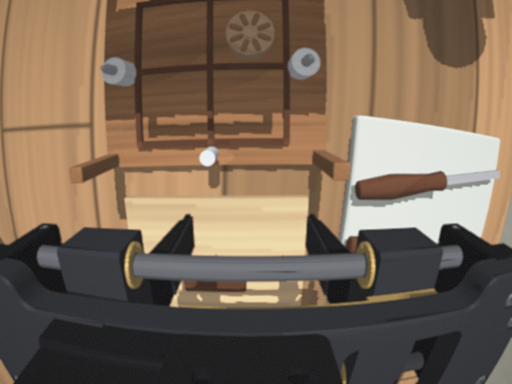

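View pics/p_t.png

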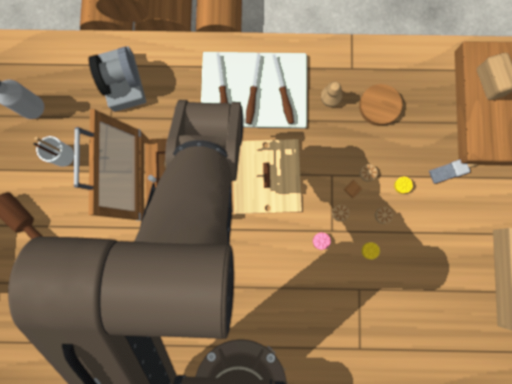

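Call:
{"method": "drive_tool", "body": {
  "steps": [
    {"slide": [0.403,0.023,-0.037],"dr": [0,0,0],"fingers": 0.07},
    {"slide": [0.403,0.023,-0.037],"dr": [0,0,0],"fingers": 0.07},
    {"slide": [0.403,0.023,-0.037],"dr": [0,0,0],"fingers": 0.07},
    {"slide": [0.403,0.023,-0.037],"dr": [0,0,0],"fingers": 0.07},
    {"slide": [0.403,0.023,-0.037],"dr": [0,0,0],"fingers": 0.07}
  ]
}}

```text
t: 17.47
eef_pos: [593.2, -149.1, 130.8]
tcp_rot: [-1.57, 0.0, -1.522]
ft_force: [0.3, 0.9, -0.3]
opening: 0.735
```

Run:
```python
from h import *
go([583,-346,90],-1.523)
```

```text
t 17.47 p [ 593.2 -149.1  130.8] r [-1.57   0.    -1.522] F [ 0.3  0.9 -0.3] o 0.735
slide [0.1961, 0.0408, -0.0198] dr [-0.0006, 0.0008, -0.0]
```

Call:
{"method": "drive_tool", "body": {
  "steps": [
    {"slide": [0.196,0.041,-0.02],"dr": [0,0,0],"fingers": 0.07},
    {"slide": [0.196,0.041,-0.02],"dr": [0,0,0],"fingers": 0.07},
    {"slide": [0.196,0.041,-0.02],"dr": [0,0,0],"fingers": 0.07},
    {"slide": [0.196,0.041,-0.02],"dr": [0,0,0],"fingers": 0.07},
    {"slide": [0.196,0.041,-0.02],"dr": [0,0,0],"fingers": 0.07}
  ]
}}

```text
t: 17.88
eef_pos: [582.6, -346.9, 89.2]
tcp_rot: [-1.57, -0.0, -1.523]
ft_force: [0.7, 0.3, 0.3]
opening: 0.737
```

Call:
{"method": "drive_tool", "body": {
  "steps": [
    {"slide": [0,0,0],"dr": [0,0,0],"fingers": 0.07}
  ]
}}

```text
t: 17.97
eef_pos: [581.9, -349.8, 88.0]
tcp_rot: [-1.571, -0.001, -1.527]
ft_force: [0.1, 0.8, -0.1]
opening: 0.742
```

Run:
```python
from h import *
go([583,-346.5,6],-1.523)
m=optics.camera_model('wrist');im,_=snap('wrist','q_w')
for p in [(583,-346.5,25),(535.5,-302,22),(469.5,-267.5,25),(466,-387,25)]: print(proj(m,p,1))
```

```text
t 17.97 p [ 581.9 -349.8   88. ] r [-1.571e+00 -1.000e-03 -1.527e+00] F [ 0.1  0.8 -0.1] o 0.742
slide [-0.0033, 0.082, 0.0013] dr [0.0002, -0.004, 0.0005]
[249.78425262 196.12797435]
[193.21645776 139.43996204]
[117.07543432  98.31243517]
[119.94171136 232.98677136]
```

View pics/q_w.png

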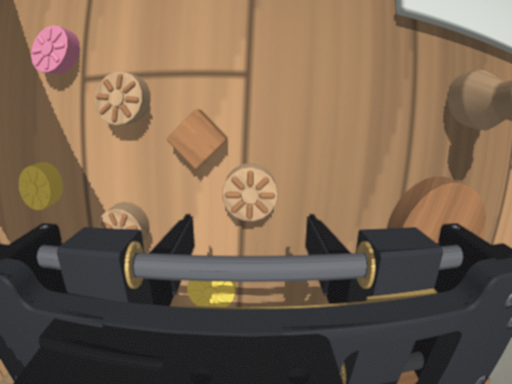

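Call:
{"method": "drive_tool", "body": {
  "steps": [
    {"slide": [-0.004,0.035,0.001],"dr": [0,-0.004,0],"fingers": 0.065},
    {"slide": [-0.004,0.065,0.001],"dr": [0,-0.004,0],"fingers": 0.065},
    {"slide": [-0.004,0.08,0.001],"dr": [0,-0.004,0],"fingers": 0.065},
    {"slide": [-0.004,0.082,0.001],"dr": [0,-0.004,0],"fingers": 0.05},
    {"slide": [-0.004,0.082,0.001],"dr": [0,-0.004,0],"fingers": 0.0}
  ]
}}

```text
t: 18.43
eef_pos: [583.7, -339.6, 7.3]
tcp_rot: [-1.572, 0.001, -1.518]
ft_force: [0.1, 0.3, 0.2]
opening: 0.594
```

Call:
{"method": "drive_tool", "body": {
  "steps": [
    {"slide": [0,0,0],"dr": [0,0,0],"fingers": 0.0},
    {"slide": [0,0,0],"dr": [0,0,0],"fingers": 0.0},
    {"slide": [0,0,0],"dr": [0,0,0],"fingers": 0.0}
  ]
}}

```text
t: 18.68
eef_pos: [584.1, -341.2, 9.2]
tcp_rot: [-1.569, -0.001, -1.52]
ft_force: [1.5, 3.0, 4.0]
opening: 0.478
```

Run:
```python
from h import *
go([519.3,198.5,130],-1.523)
```

```text
t 18.68 p [ 584.1 -341.2    9.2] r [-1.569e+00 -1.000e-03 -1.520e+00] F [1.5 3.  4. ] o 0.478
slide [-0.5422, -0.1216, -0.0368] dr [-0.0021, 0.0034, 0.0012]
```

Call:
{"method": "drive_tool", "body": {
  "steps": [
    {"slide": [0,-0.035,0],"dr": [0,0.003,0],"fingers": 0.0},
    {"slide": [-0.01,-0.07,0],"dr": [0,0.003,0],"fingers": 0.0},
    {"slide": [-0.035,-0.1,-0.003],"dr": [0,0.003,0],"fingers": 0.0},
    {"slide": [-0.07,-0.12,-0.006],"dr": [0,0.003,0],"fingers": 0.0},
    {"slide": [-0.11,-0.121,-0.009],"dr": [0,0.003,0],"fingers": 0.0}
  ]
}}

```text
t: 19.1
eef_pos: [569.9, -232.6, 133.6]
tcp_rot: [-1.564, -0.004, -1.525]
ft_force: [0.7, 1.0, -0.3]
opening: 0.474
```

Call:
{"method": "drive_tool", "body": {
  "steps": [
    {"slide": [-0.435,0,-0.028],"dr": [0,0,0],"fingers": 0.0},
    {"slide": [-0.435,0,-0.028],"dr": [0,0,0],"fingers": 0.0},
    {"slide": [-0.435,0,-0.028],"dr": [0,0,0],"fingers": 0.0},
    {"slide": [-0.435,0,-0.028],"dr": [0,0,0],"fingers": 0.0},
    {"slide": [-0.435,0,-0.028],"dr": [0,0,0],"fingers": 0.0}
  ]
}}

```text
t: 19.52
eef_pos: [544.9, -23.0, 129.6]
tcp_rot: [-1.569, -0.0, -1.523]
ft_force: [2.3, -0.1, 0.1]
opening: 0.479
```

Call:
{"method": "drive_tool", "body": {
  "steps": [
    {"slide": [-0.2,0,-0.013],"dr": [0,0,0],"fingers": 0.0},
    {"slide": [-0.2,0,-0.013],"dr": [0,0,0],"fingers": 0.0},
    {"slide": [-0.2,0,-0.013],"dr": [0,0,0],"fingers": 0.0},
    {"slide": [-0.2,0,-0.013],"dr": [0,0,0],"fingers": 0.0}
  ]
}}

```text
t: 19.85
eef_pos: [526.1, 142.8, 129.6]
tcp_rot: [-1.569, 0.0, -1.523]
ft_force: [1.3, 0.3, 0.0]
opening: 0.474
```

Run:
```python
from h import *
go([519.3,202,130],-1.523)
```

```text
t 19.85 p [526.1 142.8 129.6] r [-1.569  0.    -1.523] F [1.3 0.3 0. ] o 0.474
slide [-0.0595, -0.0004, -0.004] dr [-0.0018, -0.0001, -0.0003]
```

Call:
{"method": "drive_tool", "body": {
  "steps": [
    {"slide": [-0.03,0,-0.002],"dr": [0,0,0],"fingers": 0.0},
    {"slide": [-0.05,0,-0.004],"dr": [0,0,0],"fingers": 0.0},
    {"slide": [-0.059,0,-0.004],"dr": [0,0,0],"fingers": 0.0},
    {"slide": [-0.059,0.02,-0.004],"dr": [0,0,0],"fingers": 0.0},
    {"slide": [-0.059,0.05,-0.004],"dr": [0,0,0],"fingers": 0.0}
  ]
}}

```text
t: 20.27
eef_pos: [521.3, 200.2, 80.8]
tcp_rot: [-1.565, 0.001, -1.522]
ft_force: [0.4, 0.4, -1.1]
opening: 0.475
```

Run:
```python
from h import *
m=optics.camera_model('wrist');im,_=snap('wrist','r_w')
go([519.3,202,23],-1.523)
```

```text
t 20.32 p [518.4 198.9  74.4] r [-1.574e+00 -1.000e-03 -1.523e+00] F [-2.4 -0.7 -6.7] o 0.477
slide [-0.0031, 0.0513, 0.0012] dr [0.0029, 0.0003, 0.0006]
```

View pics/r_w.png

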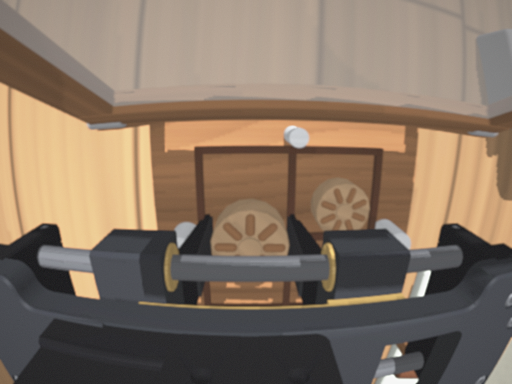

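Call:
{"method": "drive_tool", "body": {
  "steps": [
    {"slide": [-0.001,0.025,0],"dr": [0,0,0],"fingers": 0.0},
    {"slide": [-0.001,0.042,0],"dr": [0,0,0],"fingers": 0.0},
    {"slide": [-0.001,0.052,0],"dr": [0,0,0],"fingers": 0.0},
    {"slide": [-0.001,0.055,0],"dr": [0,0,0],"fingers": 0.0},
    {"slide": [-0.001,0.055,0],"dr": [0,0,0],"fingers": 0.0}
  ]
}}

```text
t: 20.73
eef_pos: [519.8, 200.1, 23.7]
tcp_rot: [-1.571, -0.0, -1.523]
ft_force: [-0.1, 0.5, 0.2]
opening: 0.477
```

Call:
{"method": "drive_tool", "body": {
  "steps": [
    {"slide": [0,0.0015,0],"dr": [0,0,0],"fingers": 0.0},
    {"slide": [0,0.002,0],"dr": [0,0,0],"fingers": 0.062},
    {"slide": [0,0.002,0],"dr": [0,0,0],"fingers": 0.062},
    {"slide": [0,0.002,0],"dr": [0,0,0],"fingers": 0.062},
    {"slide": [0,0.002,0],"dr": [0,0,0],"fingers": 0.062}
  ]
}}

```text
t: 21.15
eef_pos: [519.8, 200.6, 22.0]
tcp_rot: [-1.57, 0.0, -1.523]
ft_force: [0.3, 0.5, -0.3]
opening: 0.645
```

Call:
{"method": "drive_tool", "body": {
  "steps": [
    {"slide": [0,-0.03,0],"dr": [0,0,0],"fingers": 0.062},
    {"slide": [0,-0.07,0],"dr": [0,0,0],"fingers": 0.062},
    {"slide": [0,-0.1,0],"dr": [0,0,0],"fingers": 0.07},
    {"slide": [0.03,-0.12,0],"dr": [0,0,0],"fingers": 0.07},
    {"slide": [0.07,-0.12,0],"dr": [0,0,0],"fingers": 0.07}
  ]
}}

```text
t: 21.57
eef_pos: [524.5, 131.9, 145.8]
tcp_rot: [-1.564, 0.001, -1.519]
ft_force: [1.2, 0.1, -0.2]
opening: 0.732
```

Run:
```python
from h import *
im,_=snap('wrist','s_w');snap('top','s_t')
go([469.5,-267,120],-1.523)
```

```text
t 21.67 p [523.5 127.2 142.9] r [-1.568 -0.    -1.526] F [1.1 0.6 0.1] o 0.736
slide [0.3913, 0.0229, -0.0718] dr [-0.0023, -0.0025, 0.0003]
```

View pics/s_w.png

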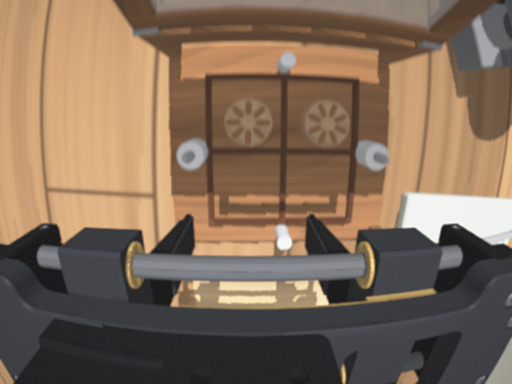

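View pics/s_t.png

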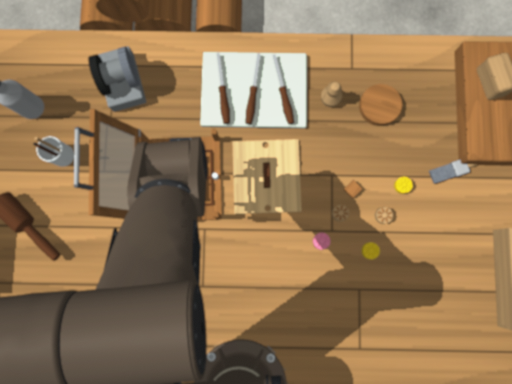

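Call:
{"method": "drive_tool", "body": {
  "steps": [
    {"slide": [0.391,0.023,-0.072],"dr": [0,0,0],"fingers": 0.07},
    {"slide": [0.391,0.023,-0.072],"dr": [0,0,0],"fingers": 0.07},
    {"slide": [0.391,0.023,-0.072],"dr": [0,0,0],"fingers": 0.07},
    {"slide": [0.391,0.023,-0.072],"dr": [0,0,0],"fingers": 0.07},
    {"slide": [0.391,0.023,-0.072],"dr": [0,0,0],"fingers": 0.07}
  ]
}}

```text
t: 22.08
eef_pos: [494.6, -76.9, 129.4]
tcp_rot: [-1.571, 0.0, -1.522]
ft_force: [0.6, -0.0, -0.5]
opening: 0.739
```

Run:
```python
from h import *
go([469.5,-267,90],-1.523)
```

```text
t 22.08 p [494.6 -76.9 129.4] r [-1.571  0.    -1.522] F [ 0.6 -0.  -0.5] o 0.739
slide [0.1887, 0.0394, -0.0343] dr [-0.0001, 0.0008, -0.0001]
```

Call:
{"method": "drive_tool", "body": {
  "steps": [
    {"slide": [0.189,0.039,-0.034],"dr": [0,0,0],"fingers": 0.065},
    {"slide": [0.189,0.039,-0.034],"dr": [0,0,0],"fingers": 0.065},
    {"slide": [0.189,0.039,-0.034],"dr": [0,0,0],"fingers": 0.065},
    {"slide": [0.189,0.039,-0.034],"dr": [0,0,0],"fingers": 0.065},
    {"slide": [0.189,0.039,-0.034],"dr": [0,0,0],"fingers": 0.065}
  ]
}}

```text
t: 22.5
eef_pos: [469.6, -268.7, 89.8]
tcp_rot: [-1.571, 0.0, -1.524]
ft_force: [-0.1, 1.0, -0.4]
opening: 0.685
```

Call:
{"method": "drive_tool", "body": {
  "steps": [
    {"slide": [0,0,0],"dr": [0,0,0],"fingers": 0.065},
    {"slide": [0,0,0],"dr": [0,0,0],"fingers": 0.065}
  ]
}}

```text
t: 22.67
eef_pos: [469.8, -266.8, 89.9]
tcp_rot: [-1.572, 0.001, -1.526]
ft_force: [0.7, -0.4, 0.8]
opening: 0.683
```

Run:
```python
from h import *
go([469.5,-267,6],-1.523)
m=optics.camera_model('wrist');im,_=snap('wrist','u_w')
for p in [(469.5,-267,25),(466,-387,25)]: print(proj(m,p,1))
```

```text
t 22.67 p [ 469.8 -266.8   89.9] r [-1.572e+00  1.000e-03 -1.526e+00] F [ 0.7 -0.4  0.8] o 0.683
slide [0.0003, 0.0839, -0.0003] dr [0.0007, -0.0025, -0.0008]
[247.90343566 199.64130619]
[239.26630671 315.21803687]
```

View pics/u_w.png

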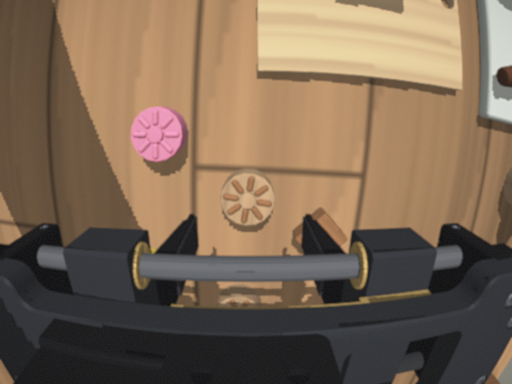

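Call:
{"method": "drive_tool", "body": {
  "steps": [
    {"slide": [0,0.035,0],"dr": [0,-0.002,0],"fingers": 0.062},
    {"slide": [0,0.065,0],"dr": [0,-0.002,0],"fingers": 0.062},
    {"slide": [0,0.08,0],"dr": [0,-0.002,0],"fingers": 0.062},
    {"slide": [0,0.084,0],"dr": [0,-0.002,0],"fingers": 0.06},
    {"slide": [0,0.084,0],"dr": [0,-0.002,0],"fingers": 0.0}
  ]
}}

```text
t: 23.13
eef_pos: [470.3, -264.5, 6.0]
tcp_rot: [-1.572, 0.001, -1.519]
ft_force: [-0.3, 0.8, 0.4]
opening: 0.603
```

Call:
{"method": "drive_tool", "body": {
  "steps": [
    {"slide": [0,0,0],"dr": [0,0,0],"fingers": 0.0},
    {"slide": [0,0,0],"dr": [0,0,0],"fingers": 0.0},
    {"slide": [0,0,0],"dr": [0,0,0],"fingers": 0.0}
  ]
}}

```text
t: 23.38
eef_pos: [470.9, -266.0, 7.7]
tcp_rot: [-1.569, -0.001, -1.52]
ft_force: [1.0, 2.8, 4.7]
opening: 0.479
```

Run:
```python
from h import *
go([598,133,130],-1.523)
```

```text
t 23.38 p [ 470.9 -266.     7.7] r [-1.569e+00 -1.000e-03 -1.520e+00] F [1.  2.8 4.7] o 0.479
slide [-0.3919, -0.1225, 0.1472] dr [-0.0016, 0.0025, 0.0011]
```

Call:
{"method": "drive_tool", "body": {
  "steps": [
    {"slide": [0,-0.035,0],"dr": [0,0.002,0],"fingers": 0.0},
    {"slide": [-0.01,-0.07,0.003],"dr": [0,0.002,0],"fingers": 0.0},
    {"slide": [-0.035,-0.1,0.012],"dr": [0,0.002,0],"fingers": 0.0},
    {"slide": [-0.07,-0.12,0.025],"dr": [0,0.002,0],"fingers": 0.0},
    {"slide": [-0.107,-0.122,0.04],"dr": [0,0.002,0],"fingers": 0.0}
  ]
}}

```text
t: 23.8
eef_pos: [506.2, -157.2, 133.1]
tcp_rot: [-1.564, -0.003, -1.525]
ft_force: [0.6, -0.6, -1.2]
opening: 0.476
```

Call:
{"method": "drive_tool", "body": {
  "steps": [
    {"slide": [-0.285,0,0.107],"dr": [0,0,0],"fingers": 0.0},
    {"slide": [-0.285,0,0.107],"dr": [0,0,0],"fingers": 0.0},
    {"slide": [-0.285,0,0.107],"dr": [0,0,0],"fingers": 0.0},
    {"slide": [-0.285,0,0.107],"dr": [0,0,0],"fingers": 0.0},
    {"slide": [-0.285,0,0.107],"dr": [0,0,0],"fingers": 0.0}
  ]
}}

```text
t: 24.22
eef_pos: [569.0, 43.4, 129.6]
tcp_rot: [-1.569, -0.0, -1.523]
ft_force: [1.5, -0.4, -0.8]
opening: 0.476
```

Run:
```python
from h import *
go([598,133,130],-1.523)
```

```text
t 24.22 p [569.   43.4 129.6] r [-1.569 -0.    -1.523] F [ 1.5 -0.4 -0.8] o 0.476
slide [-0.0881, -0.0003, 0.0333] dr [-0.0015, 0.0002, 0.0001]
```

Call:
{"method": "drive_tool", "body": {
  "steps": [
    {"slide": [-0.035,0,0.013],"dr": [0,0,0],"fingers": 0.0},
    {"slide": [-0.065,0,0.025],"dr": [0,0,0],"fingers": 0.0},
    {"slide": [-0.086,0,0.033],"dr": [0,0,0],"fingers": 0.0},
    {"slide": [-0.088,0,0.033],"dr": [0,0,0],"fingers": 0.0},
    {"slide": [-0.088,0,0.033],"dr": [0,0,0],"fingers": 0.0}
  ]
}}

```text
t: 24.63
eef_pos: [597.2, 131.8, 129.0]
tcp_rot: [-1.57, 0.0, -1.521]
ft_force: [-0.4, -0.4, -0.0]
opening: 0.477
```

Run:
```python
from h import *
m=optics.camera_model('wrist');im,_=snap('wrist','v_w')
go([598.5,133,22],-1.523)
```

```text
t 24.68 p [597.  130.7 128.9] r [-1.57  -0.    -1.522] F [-0.2  1.3 -1.1] o 0.480
slide [-0.0022, 0.1069, 0.0015] dr [-0.0003, 0.0011, 0.0001]
```

View pics/v_w.png

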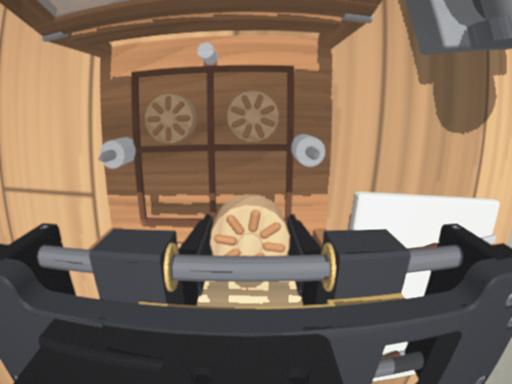

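Call:
{"method": "drive_tool", "body": {
  "steps": [
    {"slide": [-0.002,0.03,0.001],"dr": [0,0,0],"fingers": 0.0},
    {"slide": [-0.002,0.06,0.001],"dr": [0,0,0],"fingers": 0.0},
    {"slide": [-0.002,0.085,0.001],"dr": [0,0,0],"fingers": 0.0},
    {"slide": [-0.002,0.1,0.001],"dr": [0,0,0],"fingers": 0.0},
    {"slide": [-0.002,0.105,0.001],"dr": [0,0,0],"fingers": 0.0}
  ]
}}

```text
t: 25.1
eef_pos: [597.0, 131.1, 21.5]
tcp_rot: [-1.574, -0.0, -1.525]
ft_force: [-0.5, -1.0, 0.4]
opening: 0.48
```

Call:
{"method": "drive_tool", "body": {
  "steps": [
    {"slide": [0,0.001,0],"dr": [0,0,0],"fingers": 0.0},
    {"slide": [0,0.002,0],"dr": [0,0,0],"fingers": 0.0}
  ]
}}

```text
t: 25.27
eef_pos: [598.7, 132.0, 22.4]
tcp_rot: [-1.57, 0.0, -1.524]
ft_force: [0.2, 0.6, -0.6]
opening: 0.473
```

Call:
{"method": "drive_tool", "body": {
  "steps": [
    {"slide": [0,0.001,0],"dr": [0,0,0],"fingers": 0.0},
    {"slide": [0,0.001,0],"dr": [0,0,0],"fingers": 0.062},
    {"slide": [0,0.001,0],"dr": [0,0,0],"fingers": 0.062},
    {"slide": [0,0.001,0],"dr": [0,0,0],"fingers": 0.062},
    {"slide": [0,0.0,0],"dr": [0,0,0],"fingers": 0.062}
  ]
}}

```text
t: 25.68
eef_pos: [598.4, 132.9, 21.9]
tcp_rot: [-1.57, 0.0, -1.523]
ft_force: [0.0, 0.7, -0.8]
opening: 0.639
```

Call:
{"method": "drive_tool", "body": {
  "steps": [
    {"slide": [0,-0.03,0],"dr": [0,0,0],"fingers": 0.062},
    {"slide": [0,-0.07,0],"dr": [0,0,0],"fingers": 0.062},
    {"slide": [0,-0.1,0],"dr": [0,0,0],"fingers": 0.07},
    {"slide": [0.03,-0.12,0],"dr": [0,0,0],"fingers": 0.07},
    {"slide": [0.07,-0.12,0],"dr": [0,0,0],"fingers": 0.07}
  ]
}}

```text
t: 26.1
eef_pos: [603.2, 64.4, 146.4]
tcp_rot: [-1.563, -0.0, -1.519]
ft_force: [1.5, -0.2, -1.0]
opening: 0.732
```

Run:
```python
from h import *
im,_=snap('wrist','w_w');snap('top','w_t')
go([467,-387,110],-1.523)
```

```text
t 26.20 p [602.3  59.1 143.1] r [-1.568e+00 -1.000e-03 -1.526e+00] F [ 0.5 -0.1  0. ] o 0.736
slide [0.4395, 0.033, -0.1554] dr [-0.0027, -0.0026, 0.0008]
```

View pics/w_w.png

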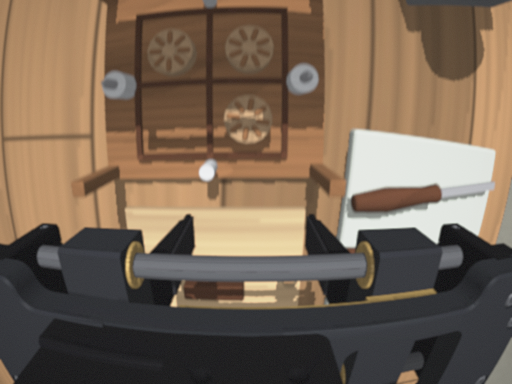

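View pics/w_t.png

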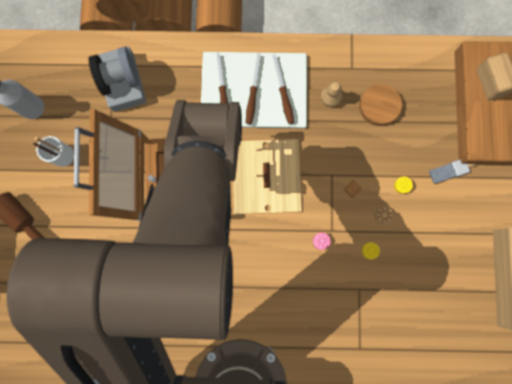

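Three are flat in their pockets; the last is still at (384,214) in the top view. Go for it.

Call:
{"method": "drive_tool", "body": {
  "steps": [
    {"slide": [0.44,0.033,-0.155],"dr": [0,0,0],"fingers": 0.07},
    {"slide": [0.44,0.033,-0.155],"dr": [0,0,0],"fingers": 0.07},
    {"slide": [0.44,0.033,-0.155],"dr": [0,0,0],"fingers": 0.07},
    {"slide": [0.44,0.033,-0.155],"dr": [0,0,0],"fingers": 0.07},
    {"slide": [0.44,0.033,-0.155],"dr": [0,0,0],"fingers": 0.07}
  ]
}}

```text
t: 26.62
eef_pos: [541.3, -137.4, 126.7]
tcp_rot: [-1.571, 0.0, -1.522]
ft_force: [-0.3, 0.4, 1.0]
opening: 0.733
```

Run:
```python
from h import *
go([467,-387,90],-1.523)
```

```text
t 26.62 p [ 541.3 -137.4  126.7] r [-1.571  0.    -1.522] F [-0.3  0.4  1. ] o 0.733
slide [0.2457, 0.0367, -0.0863] dr [-0.0001, 0.0008, -0.0002]
```

Call:
{"method": "drive_tool", "body": {
  "steps": [
    {"slide": [0.246,0.037,-0.086],"dr": [0,0,0],"fingers": 0.07},
    {"slide": [0.246,0.037,-0.086],"dr": [0,0,0],"fingers": 0.07},
    {"slide": [0.246,0.037,-0.086],"dr": [0,0,0],"fingers": 0.07},
    {"slide": [0.246,0.037,-0.086],"dr": [0,0,0],"fingers": 0.07},
    {"slide": [0.246,0.037,-0.086],"dr": [0,0,0],"fingers": 0.07}
  ]
}}

```text
t: 27.03
eef_pos: [482.7, -335.4, 97.2]
tcp_rot: [-1.571, 0.0, -1.523]
ft_force: [0.8, 0.4, 0.4]
opening: 0.735
```

Run:
```python
from h import *
go([467,-387,90],-1.523)
```

```text
t 27.03 p [ 482.7 -335.4   97.2] r [-1.571  0.    -1.523] F [0.8 0.4 0.4] o 0.735
slide [0.0507, 0.0072, -0.0182] dr [-0.0001, 0.0004, -0.0002]
```

Call:
{"method": "drive_tool", "body": {
  "steps": [
    {"slide": [0.035,0.007,-0.012],"dr": [0,0,0],"fingers": 0.07},
    {"slide": [0.05,0.007,-0.018],"dr": [0,0,0],"fingers": 0.07},
    {"slide": [0.05,0.007,-0.018],"dr": [0,0,0],"fingers": 0.07},
    {"slide": [0.05,0.007,-0.018],"dr": [0,0,0],"fingers": 0.07}
  ]
}}

```text
t: 27.37
eef_pos: [467.7, -384.5, 90.3]
tcp_rot: [-1.571, 0.001, -1.524]
ft_force: [1.2, 0.3, 0.3]
opening: 0.737
```

Run:
```python
from h import *
go([467,-387,6],-1.523)
m=optics.camera_model('wrist');im,_=snap('wrist','x_w')
for p in [(467,-387,25)]: print(proj(m,p,1))
```

```text
t 27.37 p [ 467.7 -384.5   90.3] r [-1.571e+00  1.000e-03 -1.524e+00] F [1.2 0.3 0.3] o 0.737
slide [0.0025, 0.0843, -0.0008] dr [0.0003, -0.0012, -0.0008]
[247.3080426  202.05917125]
```

View pics/x_w.png

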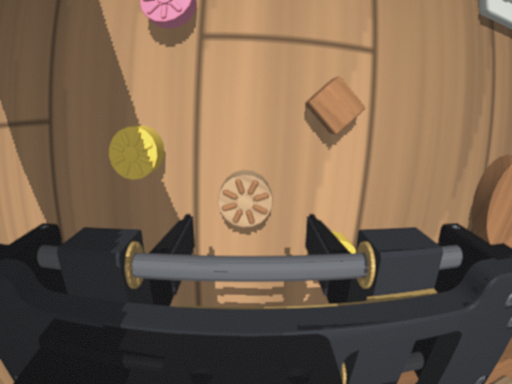

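Call:
{"method": "drive_tool", "body": {
  "steps": [
    {"slide": [0.001,0.035,-0.002],"dr": [0,0,0],"fingers": 0.07},
    {"slide": [0.001,0.065,-0.002],"dr": [0,0,0],"fingers": 0.07},
    {"slide": [0.001,0.08,-0.002],"dr": [0,0,0],"fingers": 0.07},
    {"slide": [0.001,0.084,-0.002],"dr": [0,0,0],"fingers": 0.06},
    {"slide": [0.001,0.084,-0.002],"dr": [0,0,0],"fingers": 0.0}
  ]
}}

```text
t: 27.83
eef_pos: [466.4, -384.2, 6.0]
tcp_rot: [-1.572, 0.001, -1.521]
ft_force: [0.1, 0.5, 1.1]
opening: 0.646
```

Call:
{"method": "drive_tool", "body": {
  "steps": [
    {"slide": [0,0,0],"dr": [0,0,0],"fingers": 0.0},
    {"slide": [0,0,0],"dr": [0,0,0],"fingers": 0.0},
    {"slide": [0,0,0],"dr": [0,0,0],"fingers": 0.0},
    {"slide": [0,0,0],"dr": [0,0,0],"fingers": 0.0}
  ]
}}

```text
t: 28.17
eef_pos: [466.6, -386.0, 7.9]
tcp_rot: [-1.569, -0.001, -1.523]
ft_force: [1.5, 3.0, 7.8]
opening: 0.477
```

Run:
```python
from h import *
go([522.6,131,130],-1.523)
```

```text
t 28.17 p [ 466.6 -386.     7.9] r [-1.569e+00 -1.000e-03 -1.523e+00] F [1.5 3.  7.8] o 0.477
slide [-0.5135, -0.1226, 0.081] dr [-0.0016, 0.0003, 0.0013]
```

Call:
{"method": "drive_tool", "body": {
  "steps": [
    {"slide": [0,-0.035,0],"dr": [0,0,0],"fingers": 0.0},
    {"slide": [-0.01,-0.07,0.002],"dr": [0,0,0],"fingers": 0.0},
    {"slide": [-0.035,-0.1,0.006],"dr": [0,0,0],"fingers": 0.0},
    {"slide": [-0.07,-0.12,0.011],"dr": [0,0,0],"fingers": 0.0},
    {"slide": [-0.108,-0.122,0.017],"dr": [0,0,0],"fingers": 0.0}
  ]
}}

```text
t: 28.58
eef_pos: [478.7, -277.7, 132.7]
tcp_rot: [-1.566, -0.004, -1.525]
ft_force: [0.9, 0.0, -0.2]
opening: 0.478
```

Call:
{"method": "drive_tool", "body": {
  "steps": [
    {"slide": [-0.4055,0,0.064],"dr": [0,0,0],"fingers": 0.0},
    {"slide": [-0.4055,0,0.064],"dr": [0,0,0],"fingers": 0.0},
    {"slide": [-0.4055,0,0.064],"dr": [0,0,0],"fingers": 0.0},
    {"slide": [-0.4055,0,0.064],"dr": [0,0,0],"fingers": 0.0},
    {"slide": [-0.4055,0,0.064],"dr": [0,0,0],"fingers": 0.0}
  ]
}}

```text
t: 29.0
eef_pos: [500.2, -68.3, 129.2]
tcp_rot: [-1.57, -0.0, -1.523]
ft_force: [0.9, -0.3, -0.2]
opening: 0.478
```

Call:
{"method": "drive_tool", "body": {
  "steps": [
    {"slide": [-0.17,0,0.027],"dr": [0,0,0],"fingers": 0.0},
    {"slide": [-0.17,0,0.027],"dr": [0,0,0],"fingers": 0.0},
    {"slide": [-0.17,0,0.027],"dr": [0,0,0],"fingers": 0.0},
    {"slide": [-0.17,0,0.027],"dr": [0,0,0],"fingers": 0.0}
  ]
}}

```text
t: 29.33
eef_pos: [518.4, 97.6, 129.2]
tcp_rot: [-1.57, 0.0, -1.523]
ft_force: [-0.2, -0.3, -1.4]
opening: 0.478
```

Run:
```python
from h import *
go([522.6,131,130],-1.523)
```

```text
t 29.33 p [518.4  97.6 129.2] r [-1.57   0.    -1.523] F [-0.2 -0.3 -1.4] o 0.478
slide [-0.0331, -0.0008, 0.0058] dr [-0.0012, -0.0001, -0.0]
```

Call:
{"method": "drive_tool", "body": {
  "steps": [
    {"slide": [-0.025,0,0.005],"dr": [0,0,0],"fingers": 0.0},
    {"slide": [-0.033,0,0.006],"dr": [0,0,0],"fingers": 0.0},
    {"slide": [-0.033,0.02,0.006],"dr": [0,0,0],"fingers": 0.0},
    {"slide": [-0.033,0.045,0.006],"dr": [0,0,0],"fingers": 0.0},
    {"slide": [-0.033,0.05,0.006],"dr": [0,0,0],"fingers": 0.0}
  ]
}}

```text
t: 29.75
eef_pos: [521.6, 128.3, 76.3]
tcp_rot: [-1.574, -0.0, -1.523]
ft_force: [-1.1, -0.3, -1.1]
opening: 0.479
```

Run:
```python
from h import *
m=optics.camera_model('wrist');im,_=snap('wrist','y_w')
go([522.6,131,21.5],-1.523)
```

```text
t 29.80 p [521.8 128.1  76.7] r [-1.574 -0.    -1.523] F [ 0.2 -0.3 -0.6] o 0.479
slide [-0.0028, 0.0552, 0.0012] dr [0.0037, -0.0002, 0.0003]
```

View pics/y_w.png

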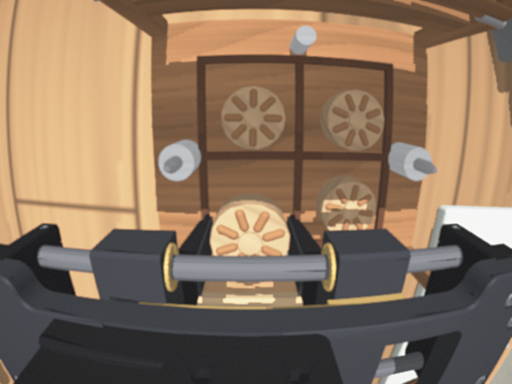

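Call:
{"method": "drive_tool", "body": {
  "steps": [
    {"slide": [-0.002,0.025,0.001],"dr": [0.002,0,0],"fingers": 0.0},
    {"slide": [-0.002,0.042,0.001],"dr": [0.002,0,0],"fingers": 0.0},
    {"slide": [-0.002,0.053,0.001],"dr": [0.002,0,0],"fingers": 0.0},
    {"slide": [-0.002,0.056,0.001],"dr": [0.002,0,0],"fingers": 0.0},
    {"slide": [-0.002,0.056,0.001],"dr": [0.002,0,0],"fingers": 0.0}
  ]
}}

```text
t: 30.22
eef_pos: [524.0, 130.5, 22.7]
tcp_rot: [-1.569, 0.0, -1.523]
ft_force: [0.3, -0.5, -1.0]
opening: 0.478
```

Call:
{"method": "drive_tool", "body": {
  "steps": [
    {"slide": [0,0.0015,0],"dr": [0,0,0],"fingers": 0.0},
    {"slide": [0,0.002,0],"dr": [0,0,0],"fingers": 0.062},
    {"slide": [0,0.002,0],"dr": [0,0,0],"fingers": 0.062},
    {"slide": [0,0.002,0],"dr": [0,0,0],"fingers": 0.062},
    {"slide": [0,0.0,0],"dr": [0,0,0],"fingers": 0.062}
  ]
}}

```text
t: 30.63
eef_pos: [523.9, 130.9, 22.8]
tcp_rot: [-1.569, 0.0, -1.523]
ft_force: [1.0, 0.2, 0.0]
opening: 0.64
```

Call:
{"method": "drive_tool", "body": {
  "steps": [
    {"slide": [0,-0.03,0],"dr": [0,0,0],"fingers": 0.062},
    {"slide": [0,-0.07,0],"dr": [0,0,0],"fingers": 0.062},
    {"slide": [0,-0.1,0],"dr": [0,0,0],"fingers": 0.062},
    {"slide": [0.03,-0.12,0],"dr": [0,0,0],"fingers": 0.062},
    {"slide": [0.07,-0.12,0],"dr": [0,0,0],"fingers": 0.062}
  ]
}}

```text
t: 31.05
eef_pos: [528.4, 62.1, 147.0]
tcp_rot: [-1.562, -0.0, -1.519]
ft_force: [1.0, -0.5, 0.5]
opening: 0.649
```

Run:
```python
from h import *
im,_=snap('wrist','z_w')
go([569.9,-60.2,140],0.048)
```

```text
t 31.10 p [528.2  55.4 145.1] r [-1.564 -0.002 -1.523] F [ 2.1 -4.5 -0.4] o 0.648
slide [0.1175, 0.0056, 0.036] dr [-0.0043, -1.5705, 0.0066]
```

View pics/z_w.png

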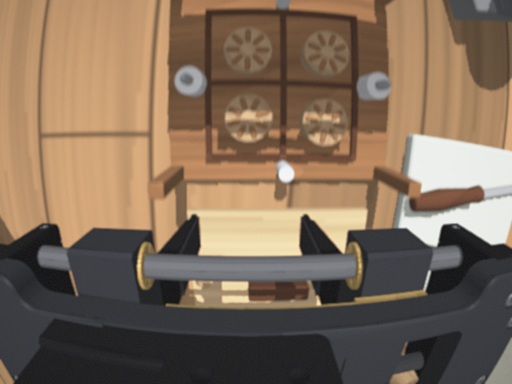

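Call:
{"method": "drive_tool", "body": {
  "steps": [
    {"slide": [0.117,0.005,0.036],"dr": [0,-1.57,0],"fingers": 0.06},
    {"slide": [0.117,0.005,0.036],"dr": [0,-1.57,0],"fingers": 0.06},
    {"slide": [0.117,0.005,0.036],"dr": [0,-1.57,0],"fingers": 0.06},
    {"slide": [0.117,0.005,0.036],"dr": [0,-1.57,0],"fingers": 0.06},
    {"slide": [0.117,0.005,0.036],"dr": [0,-1.57,0],"fingers": 0.06}
  ]
}}

```text
t: 31.52
eef_pos: [569.0, -56.7, 137.5]
tcp_rot: [-1.569, -0.001, -0.915]
ft_force: [-0.1, 0.3, -0.3]
opening: 0.633
```

Call:
{"method": "drive_tool", "body": {
  "steps": [
    {"slide": [0,0,0],"dr": [0,-0.94,0],"fingers": 0.06},
    {"slide": [0,0,0],"dr": [0,-0.94,0],"fingers": 0.06},
    {"slide": [0,0,0],"dr": [0,-0.94,0],"fingers": 0.06},
    {"slide": [0,0,0],"dr": [0,-0.94,0],"fingers": 0.06},
    {"slide": [0,0,0],"dr": [0,-0.94,0],"fingers": 0.06}
  ]
}}

```text
t: 31.93
eef_pos: [568.4, -54.2, 137.8]
tcp_rot: [-1.57, -0.002, -0.287]
ft_force: [0.4, -0.4, 0.2]
opening: 0.63
```

Run:
```python
from h import *
go([569.9,-60.2,140],0.048)
```

```text
t 31.93 p [568.4 -54.2 137.8] r [-1.57  -0.002 -0.287] F [ 0.4 -0.4  0.2] o 0.630
slide [0.0032, -0.0022, -0.0053] dr [-0.0004, -0.3351, 0.002]
```

Call:
{"method": "drive_tool", "body": {
  "steps": [
    {"slide": [0.003,0,-0.005],"dr": [0,-0.335,0],"fingers": 0.06},
    {"slide": [0.003,0,-0.005],"dr": [0,-0.335,0],"fingers": 0.06},
    {"slide": [0.003,0,-0.005],"dr": [0,-0.335,0],"fingers": 0.06},
    {"slide": [0.003,0,-0.005],"dr": [0,-0.335,0],"fingers": 0.06}
  ]
}}

```text
t: 32.27
eef_pos: [569.9, -59.9, 137.8]
tcp_rot: [-1.571, -0.002, 0.045]
ft_force: [-0.5, -0.1, -0.5]
opening: 0.629
```

Run:
```python
from h import *
go([569.9,-60.2,18],0.048)
m=optics.camera_model('wrist');im,_=snap('wrist','aa_w')
for p in [(569.9,-60.2,36),(569.9-90,-60.2-4.3,10)]: print(proj(m,p,1))
```

```text
t 32.27 p [569.9 -59.9 137.8] r [-1.571 -0.002  0.045] F [-0.5 -0.1 -0.5] o 0.629
slide [-0.0002, 0.1198, -0.0003] dr [-0.0001, -0.0025, 0.002]
[250.66225872 188.36132593]
[250.29944672  93.57902059]
```

View pics/aa_w.png

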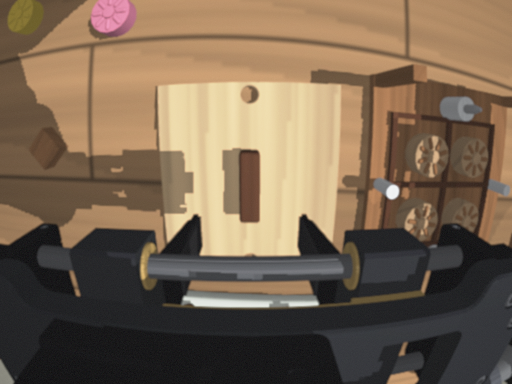

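Call:
{"method": "drive_tool", "body": {
  "steps": [
    {"slide": [0,0.04,0],"dr": [0,-0.003,0],"fingers": 0.06},
    {"slide": [0,0.08,0],"dr": [0,-0.003,0],"fingers": 0.06},
    {"slide": [0,0.11,0],"dr": [0,-0.003,0],"fingers": 0.06},
    {"slide": [0,0.12,0],"dr": [0,-0.003,0],"fingers": 0.06},
    {"slide": [0,0.121,0],"dr": [0,-0.003,0],"fingers": 0.04}
  ]
}}

```text
t: 32.73
eef_pos: [569.2, -59.6, 14.8]
tcp_rot: [-1.57, 0.002, 0.043]
ft_force: [-0.2, -0.3, -0.6]
opening: 0.601
```

Call:
{"method": "drive_tool", "body": {
  "steps": [
    {"slide": [0,0,0],"dr": [0,0,0],"fingers": 0.0},
    {"slide": [0,0,0],"dr": [0,0,0],"fingers": 0.0},
    {"slide": [0,0,0],"dr": [0,0,0],"fingers": 0.0},
    {"slide": [0,0,0],"dr": [0,0,0],"fingers": 0.0},
    {"slide": [0,0,0],"dr": [0,0,0],"fingers": 0.0}
  ]
}}

```text
t: 33.15
eef_pos: [570.7, -59.9, 17.7]
tcp_rot: [-1.571, -0.004, 0.045]
ft_force: [0.3, 0.1, -0.3]
opening: 0.267
```

Call:
{"method": "drive_tool", "body": {
  "steps": [
    {"slide": [0,0,0],"dr": [0,0,0],"fingers": 0.0},
    {"slide": [0,0,0],"dr": [0,0,0],"fingers": 0.0},
    {"slide": [0,0,0],"dr": [0,0,0],"fingers": 0.0}
  ]
}}

```text
t: 33.4
eef_pos: [570.5, -59.9, 17.4]
tcp_rot: [-1.571, -0.003, 0.045]
ft_force: [-0.8, -0.3, 6.9]
opening: 0.209
```

Call:
{"method": "drive_tool", "body": {
  "steps": [
    {"slide": [0,-0.015,0],"dr": [0,0,0],"fingers": 0.0},
    {"slide": [0,-0.04,0],"dr": [0,0,0],"fingers": 0.0},
    {"slide": [0,-0.075,0],"dr": [0,0,0],"fingers": 0.0},
    {"slide": [0,-0.105,0],"dr": [0,0,0],"fingers": 0.0},
    {"slide": [0,-0.125,0],"dr": [0,0,0],"fingers": 0.0}
  ]
}}

```text
t: 33.82
eef_pos: [570.2, -59.9, 144.3]
tcp_rot: [-1.571, -0.004, 0.045]
ft_force: [0.3, -1.3, -2.2]
opening: 0.208
```

Run:
```python
from h import *
go([559.3,169.9,142],0.047)
```

```text
t 33.82 p [570.2 -59.9 144.3] r [-1.571 -0.004  0.045] F [ 0.3 -1.3 -2.2] o 0.208
slide [-0.0007, 0.0022, 0.23] dr [0.0004, -0.0022, 0.0039]
```

Call:
{"method": "drive_tool", "body": {
  "steps": [
    {"slide": [0,0,0.02],"dr": [0,-0.002,0.003],"fingers": 0.0},
    {"slide": [0,0,0.055],"dr": [0,-0.002,0.003],"fingers": 0.0},
    {"slide": [0,0,0.095],"dr": [0,-0.002,0.003],"fingers": 0.0},
    {"slide": [0,0,0.135],"dr": [0,-0.002,0.003],"fingers": 0.0},
    {"slide": [-0.0005,0,0.17],"dr": [0,-0.002,0.003],"fingers": 0.0}
  ]
}}

```text
t: 34.23
eef_pos: [561.2, 112.0, 141.6]
tcp_rot: [-1.571, 0.001, 0.046]
ft_force: [0.3, 0.5, -3.0]
opening: 0.205
```

Call:
{"method": "drive_tool", "body": {
  "steps": [
    {"slide": [0,0,0.03],"dr": [0,0,0],"fingers": 0.0},
    {"slide": [0,0,0.05],"dr": [0,0,0],"fingers": 0.0},
    {"slide": [0,0,0.06],"dr": [0,0,0],"fingers": 0.0},
    {"slide": [0,0,0.06],"dr": [0,0,0],"fingers": 0.0},
    {"slide": [0,0,0.06],"dr": [0,0,0],"fingers": 0.0}
  ]
}}

```text
t: 34.65
eef_pos: [558.9, 169.5, 141.4]
tcp_rot: [-1.571, 0.001, 0.047]
ft_force: [0.4, -0.2, -2.8]
opening: 0.204
```

Run:
```python
from h import *
go([559.3,169.9,95],0.047)
```

```text
t 34.65 p [558.9 169.5 141.4] r [-1.571e+00  1.000e-03  4.700e-02] F [ 0.4 -0.2 -2.8] o 0.204
slide [0.0005, 0.0464, 0.0004] dr [0.0002, 0.0004, -0.0014]
```

Call:
{"method": "drive_tool", "body": {
  "steps": [
    {"slide": [0.0004,0.02,0.0004],"dr": [0,0,0],"fingers": 0.0},
    {"slide": [0.0004,0.04,0.0004],"dr": [0,0,0],"fingers": 0.0},
    {"slide": [0.0004,0.047,0.0004],"dr": [0,0,0],"fingers": 0.0},
    {"slide": [0.0004,0.047,0.0004],"dr": [0,0,0],"fingers": 0.0}
  ]
}}

```text
t: 34.98
eef_pos: [558.8, 168.8, 93.1]
tcp_rot: [-1.571, 0.004, 0.045]
ft_force: [0.4, 0.9, -2.1]
opening: 0.207
```

Run:
```python
from h import *
m=optics.camera_model('wrist');im,_=snap('wrist','bb_w')
cv2.imwrite('pics/bb_z.png',cv2.resize(im[40:300,130:400,::-1],None,fx=2.2,fy=2.2,interpolation=cv2.INTER_CUBIC))
im,_=snap('scene','bb_s')
cv2.imwrite('pics/bb_sz.png',cv2.resize(im[120:260,260:420,::-1],None,fx=4,fy=4,interpolation=cv2.INTER_CUBIC))
st()
print(proj(m,(473.8-.0,164.8,70),1),proj(m,(472.2,164.3,70),1))
```

```text
t 35.08 p [559.8 169.5  95.1] r [-1.571e+00  1.000e-03  4.600e-02] F [ 0.3 -0.8 -2.9] o 0.209
[251.30987143  90.87211621] [250.64325055  88.40876043]
```

View pics/bb_z.png

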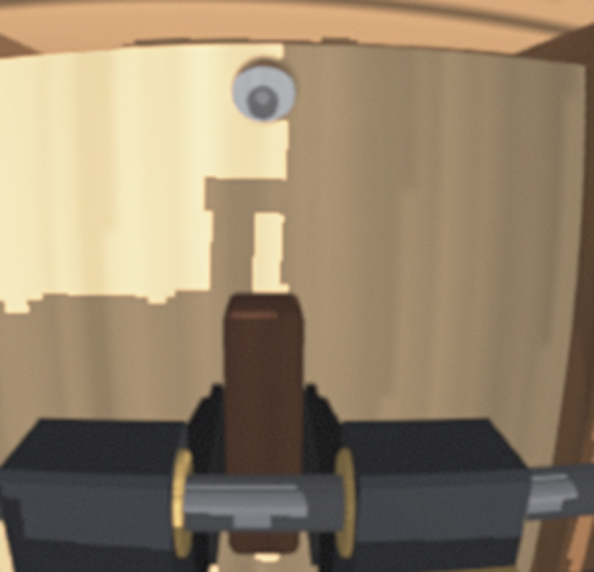

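View pics/bb_sz.png

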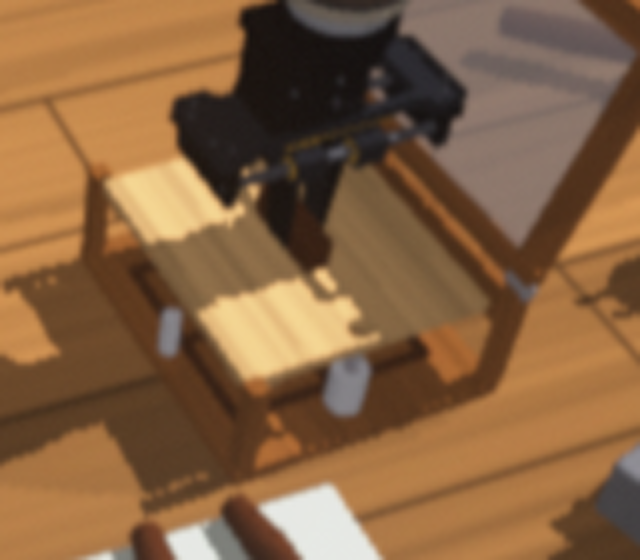

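Call:
{"method": "drive_tool", "body": {
  "steps": [
    {"slide": [0,0.006,0],"dr": [0,0,0],"fingers": 0.0},
    {"slide": [0,0.012,0],"dr": [0,0,0],"fingers": 0.0},
    {"slide": [0,0.017,0],"dr": [0,0,0],"fingers": 0.0},
    {"slide": [0,0.021,0],"dr": [0,0,0],"fingers": 0.0},
    {"slide": [0,0.024,0],"dr": [0,0,0],"fingers": 0.0}
  ]
}}

```text
t: 35.5
eef_pos: [559.2, 170.4, 70.1]
tcp_rot: [-1.571, 0.001, 0.047]
ft_force: [0.3, 0.7, -2.3]
opening: 0.209
```

Call:
{"method": "drive_tool", "body": {
  "steps": [
    {"slide": [0,0.002,0],"dr": [0,0,0],"fingers": 0.0},
    {"slide": [0,0.004,0],"dr": [0,0,0],"fingers": 0.0},
    {"slide": [0,0.005,0],"dr": [0,0,0],"fingers": 0.0},
    {"slide": [0,0.006,0],"dr": [0,0,0],"fingers": 0.0}
  ]
}}

```text
t: 35.83
eef_pos: [559.3, 170.4, 64.5]
tcp_rot: [-1.571, 0.001, 0.047]
ft_force: [0.3, -0.3, -3.3]
opening: 0.209
```

Call:
{"method": "drive_tool", "body": {
  "steps": [
    {"slide": [0,0.001,0],"dr": [0,0,0],"fingers": 0.0},
    {"slide": [0,0.0015,0],"dr": [0,0,0],"fingers": 0.0},
    {"slide": [0,0.0015,0],"dr": [0,0,0],"fingers": 0.0}
  ]
}}

```text
t: 36.08
eef_pos: [559.3, 170.4, 63.4]
tcp_rot: [-1.571, 0.001, 0.047]
ft_force: [-0.9, -0.2, -0.5]
opening: 0.21
```

Call:
{"method": "drive_tool", "body": {
  "steps": [
    {"slide": [0,0.0005,0],"dr": [0,0,0],"fingers": 0.0},
    {"slide": [0,0.0005,0],"dr": [0,0,0],"fingers": 0.05},
    {"slide": [0,0,0],"dr": [0,0,0],"fingers": 0.05},
    {"slide": [0,0,0],"dr": [0,0,0],"fingers": 0.05},
    {"slide": [0,-0.02,0],"dr": [0,0,0],"fingers": 0.05}
  ]
}}

```text
t: 36.5
eef_pos: [558.0, 170.0, 80.6]
tcp_rot: [-1.571, 0.006, 0.047]
ft_force: [0.1, -0.2, -0.3]
opening: 0.437
```

Call:
{"method": "drive_tool", "body": {
  "steps": [
    {"slide": [0,-0.04,0],"dr": [0,0,0],"fingers": 0.05},
    {"slide": [0,-0.08,0],"dr": [0,0,0],"fingers": 0.05},
    {"slide": [0,-0.12,0],"dr": [0,0,0],"fingers": 0.05},
    {"slide": [0,-0.14,0],"dr": [0,0,0],"fingers": 0.05},
    {"slide": [0,-0.14,0],"dr": [0,0,0],"fingers": 0.05}
  ]
}}

```text
t: 36.92
eef_pos: [561.1, 170.7, 228.1]
tcp_rot: [-1.57, -0.007, 0.047]
ft_force: [0.8, -0.0, 0.2]
opening: 0.526
```

Run:
```python
from h import *
st()
m=optics.camera_model('wrist');im,_=snap('wrist','cc_w')
cv2.imwrite('pics/cc_z.png',cv2.resize(im[40:300,130:400,::-1],None,fx=2.2,fy=2.2,interpolation=cv2.INTER_CUBIC))
im,_=snap('scene','cc_s')
cv2.imwrite('pics/cc_sz.png',cv2.resize(im[60:260,240:450,::-1],None,fx=3,fy=3,interpolation=cv2.INTER_CUBIC))
st()
```

```text
t 36.92 p [561.1 170.7 228.1] r [-1.57  -0.007  0.047] F [ 0.8 -0.   0.2] o 0.526
t 37.02 p [559.5 170.3 223.4] r [-1.571 -0.     0.047] F [-0.6  0.6 -0.4] o 0.525
```

View pics/cc_z.png

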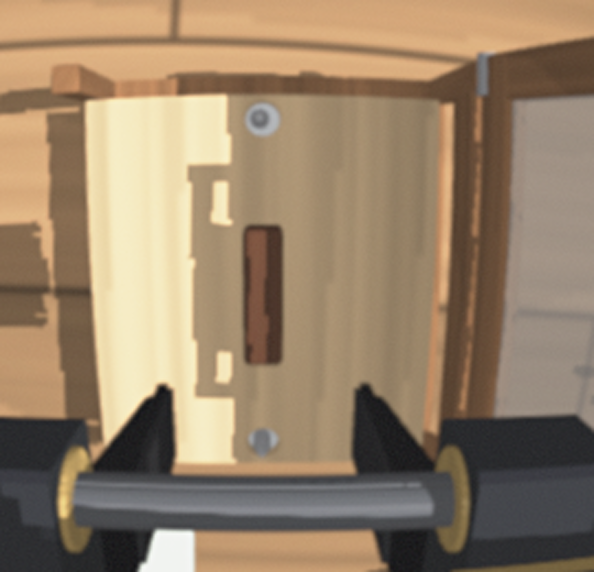

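View pics/cc_sz.png

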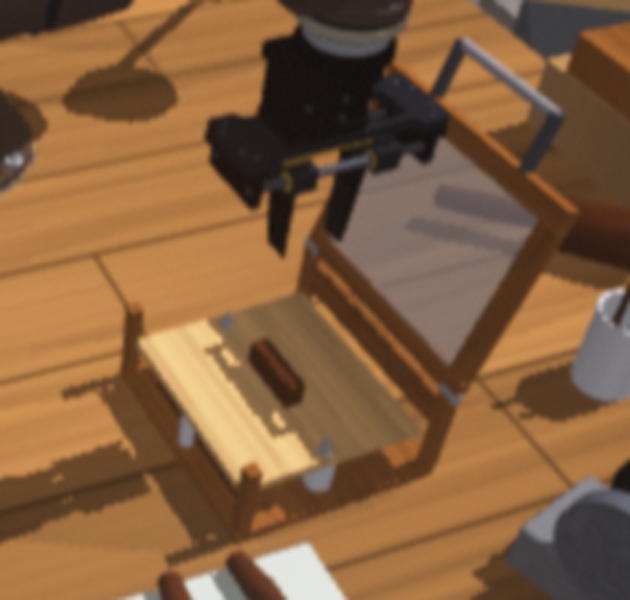

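Call:
{"method": "drive_tool", "body": {
  "steps": [
    {"slide": [0,-0.22,0],"dr": [0,0,0],"fingers": 0.05},
    {"slide": [0,-0.22,0],"dr": [0,0,0],"fingers": 0.05},
    {"slide": [0,-0.22,0],"dr": [0,0,0],"fingers": 0.05},
    {"slide": [0,-0.22,0],"dr": [0,0,0],"fingers": 0.05},
    {"slide": [0,-0.22,0],"dr": [0,0,0],"fingers": 0.05}
  ]
}}

```text
t: 37.43
eef_pos: [559.4, 170.2, 431.6]
tcp_rot: [-1.571, 0.004, 0.047]
ft_force: [0.3, -0.2, 0.7]
opening: 0.528
```

Run:
```python
from h import *
go([550.5,343,445],0.048)
```

```text
t 37.43 p [559.4 170.2 431.6] r [-1.571  0.004  0.047] F [ 0.3 -0.2  0.7] o 0.528
slide [-0.0008, -0.0135, 0.173] dr [0.0003, -0.0012, -0.0038]
```

Call:
{"method": "drive_tool", "body": {
  "steps": [
    {"slide": [0,-0.013,0.04],"dr": [0,0,0],"fingers": 0.05},
    {"slide": [0,-0.013,0.173],"dr": [0,0,0],"fingers": 0.05},
    {"slide": [0,-0.013,0.173],"dr": [0,0,0],"fingers": 0.05},
    {"slide": [0,-0.013,0.173],"dr": [0,0,0],"fingers": 0.05},
    {"slide": [0,-0.013,0.173],"dr": [0,0,0],"fingers": 0.05}
  ]
}}

```text
t: 37.85
eef_pos: [550.8, 348.2, 441.2]
tcp_rot: [-1.571, 0.005, 0.05]
ft_force: [0.4, 0.3, -0.2]
opening: 0.524
```

Call:
{"method": "drive_tool", "body": {
  "steps": [
    {"slide": [0,0,0],"dr": [0,0,0],"fingers": 0.05},
    {"slide": [0,0,0],"dr": [0,0,0],"fingers": 0.05},
    {"slide": [0,0,0],"dr": [0,0,0],"fingers": 0.05}
  ]
}}

```text
t: 38.1
eef_pos: [552.0, 341.9, 443.7]
tcp_rot: [-1.572, 0.002, 0.046]
ft_force: [0.8, 0.4, 0.1]
opening: 0.525
```

Run:
```python
from h import *
m=optics.camera_model('wrist');im,_=snap('wrist','dd_w')
go([550.5,343,321],0.048)
for p in [(-40,0),(0,0),(-55,0)]: print(proj(m,(553.5+p[0]-3,343+p[0]*.048,339),1))
```

```text
t 38.15 p [552.  341.7 444.1] r [-1.571e+00  1.000e-03  4.500e-02] F [-0.  -0.  -0.7] o 0.524
slide [-0.0013, 0.1231, 0.0014] dr [0.0004, -0.0027, -0.0014]
[252.20216322 144.69988623]
[252.26433973 186.55058624]
[252.16843051 128.59632486]
```

View pics/dd_w.png

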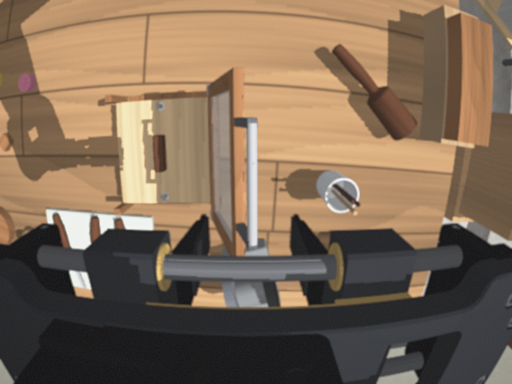

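Bar at column 252 as predicted. Lower, straddle and grip.

Call:
{"method": "drive_tool", "body": {
  "steps": [
    {"slide": [-0.001,0.04,0.001],"dr": [0,-0.003,0],"fingers": 0.05},
    {"slide": [-0.001,0.08,0.001],"dr": [0,-0.003,0],"fingers": 0.05},
    {"slide": [-0.001,0.11,0.001],"dr": [0,-0.003,0],"fingers": 0.05},
    {"slide": [-0.001,0.123,0.001],"dr": [0,-0.003,0],"fingers": 0.05},
    {"slide": [-0.001,0.123,0.001],"dr": [0,-0.003,0],"fingers": 0.03}
  ]
}}

```text
t: 38.57
eef_pos: [550.0, 342.2, 318.3]
tcp_rot: [-1.573, 0.006, 0.048]
ft_force: [0.4, -0.7, 0.6]
opening: 0.497
```

Call:
{"method": "drive_tool", "body": {
  "steps": [
    {"slide": [0,0,0],"dr": [0,0,0],"fingers": 0.0},
    {"slide": [0,0,0],"dr": [0,0,0],"fingers": 0.0},
    {"slide": [0,0,0],"dr": [0,0,0],"fingers": 0.0},
    {"slide": [0,0,0],"dr": [0,0,0],"fingers": 0.0},
    {"slide": [0,0,0],"dr": [0,0,0],"fingers": 0.0}
  ]
}}

```text
t: 38.98
eef_pos: [550.6, 344.1, 322.4]
tcp_rot: [-1.57, -0.0, 0.05]
ft_force: [0.2, 0.1, 0.1]
opening: 0.16
```

Call:
{"method": "drive_tool", "body": {
  "steps": [
    {"slide": [0,0,0],"dr": [0,0,0],"fingers": 0.0},
    {"slide": [0,0,0],"dr": [0,0,0],"fingers": 0.0},
    {"slide": [0,0,0],"dr": [0,0,0],"fingers": 0.0}
  ]
}}

```text
t: 39.23
eef_pos: [550.5, 343.9, 322.0]
tcp_rot: [-1.571, 0.0, 0.05]
ft_force: [-0.1, -3.6, 4.9]
opening: 0.099
```

```bash
cat > arc2.py <<'E'
import numpy as np
f=lambda t:np.array([-250*np.sin(t),250*(1-np.cos(t))])
ths=np.concatenate([np.linspace(1.85,1.6,6),np.linspace(1.6,1.3,6)[1:],np.linspace(1.3,.4,16)[1:],np.linspace(.4,.2,6)[1:],np.linspace(.2,.08,6)[1:],np.linspace(.08,0,6)[1:]])
for c in range(0,len(ths)-1,5):
    a=f(ths[c]);print(round(ths[c],3),'->',[((f(t)-a)/1000).round(4).tolist() for t in ths[c+1:c+6]])
E
python3 arc2.py
```

```text
1.85 -> [[-0.0031, -0.0121], [-0.0057, -0.0243], [-0.0076, -0.0367], [-0.0089, -0.0491], [-0.0096, -0.0616]]
1.6 -> [[0.0, -0.015], [0.0009, -0.03], [0.0027, -0.0449], [0.0054, -0.0596], [0.009, -0.0742]]
1.3 -> [[0.0044, -0.0143], [0.0097, -0.0284], [0.0159, -0.042], [0.0228, -0.0553], [0.0305, -0.0682]]
1.0 -> [[0.0085, -0.0124], [0.0177, -0.0242], [0.0276, -0.0355], [0.0381, -0.0461], [0.0493, -0.0561]]
0.7 -> [[0.0118, -0.0093], [0.024, -0.0179], [0.0368, -0.0257], [0.0501, -0.0328], [0.0637, -0.0391]]
0.4 -> [[0.0093, -0.0037], [0.0187, -0.007], [0.0283, -0.01], [0.0379, -0.0126], [0.0477, -0.0148]]
0.2 -> [[0.0059, -0.0011], [0.0118, -0.0021], [0.0178, -0.0029], [0.0237, -0.0036], [0.0297, -0.0042]]
0.08 -> [[0.004, -0.0003], [0.008, -0.0005], [0.012, -0.0007], [0.016, -0.0008], [0.02, -0.0008]]
```

Call:
{"method": "drive_tool", "body": {
  "steps": [
    {"slide": [0,-0.0031,-0.0121],"dr": [0,0,0],"fingers": 0.0},
    {"slide": [0,-0.0057,-0.0243],"dr": [0,0,0],"fingers": 0.0},
    {"slide": [0,-0.0076,-0.0367],"dr": [0,0,0],"fingers": 0.0},
    {"slide": [0,-0.0089,-0.0491],"dr": [0,0,0],"fingers": 0.0},
    {"slide": [0,-0.0096,-0.0616],"dr": [0,0,0],"fingers": 0.0}
  ]
}}

```text
t: 39.65
eef_pos: [553.4, 281.3, 331.2]
tcp_rot: [-1.571, 0.001, 0.05]
ft_force: [-1.7, 1.6, 3.8]
opening: 0.097
```

Call:
{"method": "drive_tool", "body": {
  "steps": [
    {"slide": [0,0.0,-0.015],"dr": [0,0,0],"fingers": 0.0},
    {"slide": [0,0.0009,-0.03],"dr": [0,0,0],"fingers": 0.0},
    {"slide": [0,0.0027,-0.0449],"dr": [0,0,0],"fingers": 0.0},
    {"slide": [0,0.0054,-0.0596],"dr": [0,0,0],"fingers": 0.0},
    {"slide": [0,0.009,-0.0742],"dr": [0,0,0],"fingers": 0.0}
  ]
}}

```text
t: 40.07
eef_pos: [557.0, 206.7, 321.7]
tcp_rot: [-1.571, 0.001, 0.049]
ft_force: [-1.4, -0.9, 3.1]
opening: 0.093
```

Call:
{"method": "drive_tool", "body": {
  "steps": [
    {"slide": [0,0.0044,-0.0143],"dr": [0,0,0],"fingers": 0.0},
    {"slide": [0,0.0097,-0.0284],"dr": [0,0,0],"fingers": 0.0},
    {"slide": [0,0.0159,-0.042],"dr": [0,0,0],"fingers": 0.0},
    {"slide": [0,0.0228,-0.0553],"dr": [0,0,0],"fingers": 0.0},
    {"slide": [0,0.0305,-0.0682],"dr": [0,0,0],"fingers": 0.0}
  ]
}}

```text
t: 40.48
eef_pos: [560.5, 139.0, 290.6]
tcp_rot: [-1.571, 0.001, 0.05]
ft_force: [-1.9, 1.2, -1.6]
opening: 0.094
```

Run:
```python
from h import *
st()
im,m=snap('scene','ee_s')
```

```text
t 40.48 p [560.5 139.  290.6] r [-1.571e+00  1.000e-03  5.000e-02] F [-1.9  1.2 -1.6] o 0.094
```

View pics/ee_s.png

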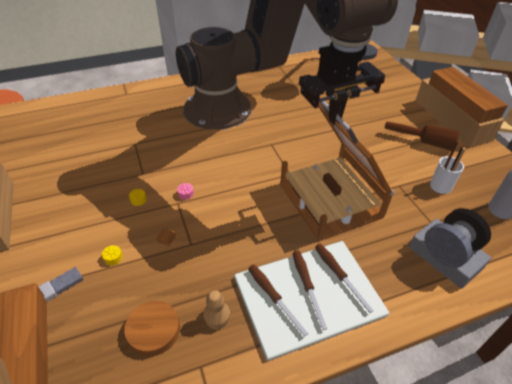

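Lid held at about 1.0 rad, forces small; continue.

Call:
{"method": "drive_tool", "body": {
  "steps": [
    {"slide": [0,0.0085,-0.0124],"dr": [0,0,0],"fingers": 0.0},
    {"slide": [0,0.0177,-0.0242],"dr": [0,0,0],"fingers": 0.0},
    {"slide": [0,0.0276,-0.0355],"dr": [0,0,0],"fingers": 0.0},
    {"slide": [0,0.0381,-0.0461],"dr": [0,0,0],"fingers": 0.0},
    {"slide": [0,0.0493,-0.0561],"dr": [0,0,0],"fingers": 0.0}
  ]
}}

```text
t: 40.95
eef_pos: [563.3, 83.0, 241.0]
tcp_rot: [-1.571, 0.001, 0.05]
ft_force: [-1.4, 2.6, -2.4]
opening: 0.099
```

Call:
{"method": "drive_tool", "body": {
  "steps": [
    {"slide": [0,0.0118,-0.0093],"dr": [0,0,0],"fingers": 0.0},
    {"slide": [0,0.024,-0.0179],"dr": [0,0,0],"fingers": 0.0},
    {"slide": [0,0.0368,-0.0257],"dr": [0,0,0],"fingers": 0.0},
    {"slide": [0,0.0501,-0.0328],"dr": [0,0,0],"fingers": 0.0},
    {"slide": [0,0.0637,-0.0391],"dr": [0,0,0],"fingers": 0.0}
  ]
}}

```text
t: 41.37
eef_pos: [565.1, 44.2, 177.0]
tcp_rot: [-1.571, 0.001, 0.05]
ft_force: [-0.1, 3.2, -1.4]
opening: 0.096
```

Call:
{"method": "drive_tool", "body": {
  "steps": [
    {"slide": [0,0.0093,-0.0037],"dr": [0,0,0],"fingers": 0.0},
    {"slide": [0,0.0187,-0.007],"dr": [0,0,0],"fingers": 0.0},
    {"slide": [0,0.0283,-0.01],"dr": [0,0,0],"fingers": 0.0},
    {"slide": [0,0.0379,-0.0126],"dr": [0,0,0],"fingers": 0.0},
    {"slide": [0,0.0477,-0.0148],"dr": [0,0,0],"fingers": 0.0}
  ]
}}

```text
t: 41.78
eef_pos: [565.8, 30.1, 130.0]
tcp_rot: [-1.571, 0.001, 0.05]
ft_force: [-2.8, -0.9, 0.2]
opening: 0.095
```

Call:
{"method": "drive_tool", "body": {
  "steps": [
    {"slide": [0,0.0059,-0.0011],"dr": [0,0,0],"fingers": 0.0},
    {"slide": [0,0.0118,-0.0021],"dr": [0,0,0],"fingers": 0.0},
    {"slide": [0,0.0178,-0.0029],"dr": [0,0,0],"fingers": 0.0},
    {"slide": [0,0.0237,-0.0036],"dr": [0,0,0],"fingers": 0.0},
    {"slide": [0,0.0297,-0.0042],"dr": [0,0,0],"fingers": 0.0}
  ]
}}

```text
t: 42.2
eef_pos: [566.0, 26.2, 100.7]
tcp_rot: [-1.571, 0.001, 0.05]
ft_force: [-2.9, -3.9, -0.6]
opening: 0.097
```

Run:
```python
from h import *
st()
im,m=snap('scene','ff_s')
```

```text
t 42.20 p [566.   26.2 100.7] r [-1.571e+00  1.000e-03  5.000e-02] F [-2.9 -3.9 -0.6] o 0.097
```

View pics/ff_s.png

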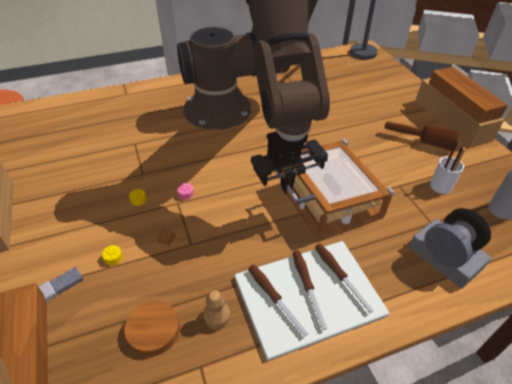

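Call:
{"method": "drive_tool", "body": {
  "steps": [
    {"slide": [0,0.004,-0.0003],"dr": [0,0,0],"fingers": 0.0},
    {"slide": [0,0.008,-0.0005],"dr": [0,0,0],"fingers": 0.0},
    {"slide": [0,0.012,-0.0007],"dr": [0,0,0],"fingers": 0.0},
    {"slide": [0,0.015,-0.0008],"dr": [0,0,0],"fingers": 0.0},
    {"slide": [0,0.018,-0.0008],"dr": [0,0,0],"fingers": 0.0}
  ]
}}

```text
t: 42.67
eef_pos: [566.1, 25.4, 83.0]
tcp_rot: [-1.571, 0.001, 0.05]
ft_force: [-2.9, -5.5, -0.5]
opening: 0.096
```

Call:
{"method": "drive_tool", "body": {
  "steps": [
    {"slide": [0,0.001,0],"dr": [0,0,0],"fingers": 0.0},
    {"slide": [0,0.0015,0],"dr": [0,0,0],"fingers": 0.0},
    {"slide": [0,0.002,0],"dr": [0,0,0],"fingers": 0.0}
  ]
}}

```text
t: 42.92
eef_pos: [566.1, 25.4, 81.1]
tcp_rot: [-1.571, 0.001, 0.05]
ft_force: [-2.2, -4.8, -0.8]
opening: 0.094
```

Still no reaction; go on in small steps.

Call:
{"method": "drive_tool", "body": {
  "steps": [
    {"slide": [0,0.001,0],"dr": [0,0,0],"fingers": 0.0},
    {"slide": [0,0.002,0],"dr": [0,0,0],"fingers": 0.0},
    {"slide": [0,0.002,0],"dr": [0,0,0],"fingers": 0.0}
  ]
}}

```text
t: 43.17
eef_pos: [566.2, 25.4, 80.1]
tcp_rot: [-1.571, 0.0, 0.05]
ft_force: [-6.4, -4.8, 9.9]
opening: 0.099
```

Call:
{"method": "drive_tool", "body": {
  "steps": [
    {"slide": [0,0,0],"dr": [0,0,0],"fingers": 0.0},
    {"slide": [0,0,0],"dr": [0,0,0],"fingers": 0.045},
    {"slide": [0,0,0],"dr": [0,0,0],"fingers": 0.045},
    {"slide": [0,0,0],"dr": [0,0,0],"fingers": 0.045},
    {"slide": [0,0,0],"dr": [0,0,0],"fingers": 0.045}
  ]
}}

```text
t: 43.58
eef_pos: [566.4, 25.8, 79.2]
tcp_rot: [-1.571, 0.0, 0.05]
ft_force: [-0.0, -0.1, -0.3]
opening: 0.322
```

Call:
{"method": "drive_tool", "body": {
  "steps": [
    {"slide": [0,-0.02,0],"dr": [0,0,0],"fingers": 0.045},
    {"slide": [0,-0.06,0],"dr": [0,0,0],"fingers": 0.045},
    {"slide": [0,-0.1,0],"dr": [0,0,0],"fingers": 0.045},
    {"slide": [0,-0.14,0],"dr": [0,0,0],"fingers": 0.045},
    {"slide": [0,-0.18,0],"dr": [0,0,0],"fingers": 0.045}
  ]
}}

```text
t: 44.0
eef_pos: [566.0, 25.7, 261.1]
tcp_rot: [-1.571, 0.001, 0.05]
ft_force: [0.8, -0.2, 0.2]
opening: 0.473
```

Call:
{"method": "drive_tool", "body": {
  "steps": [
    {"slide": [-0.02,-0.01,-0.04],"dr": [0,0,0],"fingers": 0.045},
    {"slide": [-0.04,-0.02,-0.08],"dr": [0,0,0],"fingers": 0.045},
    {"slide": [-0.06,-0.03,-0.11],"dr": [0,0,0],"fingers": 0.045},
    {"slide": [-0.07,-0.03,-0.14],"dr": [0,0,0],"fingers": 0.045},
    {"slide": [-0.07,-0.03,-0.15],"dr": [0,0,0],"fingers": 0.045}
  ]
}}

```text
t: 44.42
eef_pos: [502.4, -131.0, 290.2]
tcp_rot: [-1.572, -0.0, 0.048]
ft_force: [0.9, -0.7, -0.0]
opening: 0.475
```

Run:
```python
from h import *
st()
im,m=snap('scene','gg_s')
cv2.imwrite('pics/gg_sz.png',cv2.resize(im[120:260,250:420,::-1],None,fx=4,fy=4,interpolation=cv2.INTER_CUBIC))
im,m=snap('top','gg_t')
cv2.imwrite('pics/gg_tz.png',cv2.resize(im[115:265,120:420,::-1],None,fx=2.5,fy=2.5,interpolation=cv2.INTER_CUBIC))
```

```text
t 44.42 p [ 502.4 -131.   290.2] r [-1.572 -0.     0.048] F [ 0.9 -0.7 -0. ] o 0.475
```

View pics/gg_sz.png

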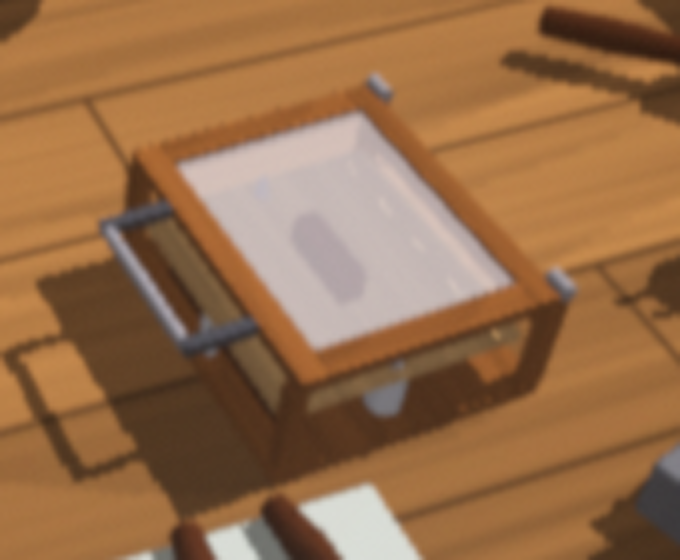

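View pics/gg_tz.png

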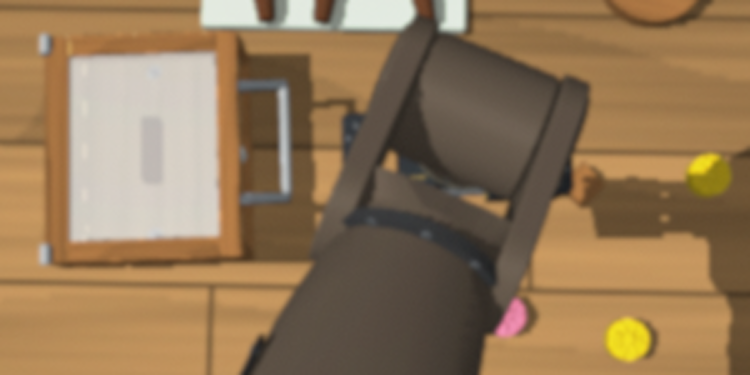

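```bash
python3 -c "
from h import *
print(env.job_done());st()"
```

```text
the job is handed in; nothing more can be done
None
the job is handed in; nothing more can be done
```

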